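# Load a milled housing into the soldering jig

## Robot

A 6-joint arm with a two-finger parallel gripper is mounted at the origin on the work surface. World frame = base frame: x ahead of the robot, y to its left, z up, the work surface at z = 0. Lengths are in m, angles in rad, forces in N, time in s.
With the tool pointing down it reaches from about 0.35 to 0.975 m from the base axis. Payload 4.9 kg.
Tool frame: the origin (TCP) lies midway between the tips of the shut fingers; the grasp point (between the pads) lies 19 mm behind it (manip.grip_point_offset is the distance from the TCP to the grasp point, in m); z points along the fingers, y is the direction in which the jaws open and shut (so a half turn about z gives the same grasp; the last joint's range is limited). The gripper opens to 85 mm and grips with 20 to 120 N. Pads are 22 mm wide; open, the fingers measure 114 mm over their backs; the gripper's body (76 mm by 85 mm) begins 54 mm behind the grasp point. The pads swing forward as they close: fully open they stand 13 mm farther back than shut.
Start: joints at [1.043, 0.053, 1.613, -0, 1.476, -0.119], TCP at [0.248, 0.573, 0.231] pointing down, gripper open.
Joint ranges: [-3.01, 3.01], [-1.01, 2.22], [0.06, 2.58], [-1.02, 4.17], [0.09, 2.62], [-3.14, 3.14]. Speed limits (rad/s): [2.57, 2.57, 3.14, 3.14, 3.14, 3.14].

## Interface

Orientations are given as a unit quaternion [w, x, y, z].
In Python, from plant import manip gives the robot as it stands. The module is installed in compiled form; this text tells all that it offers.
- The arm moves only by the tool send_rows, never from a script. Its argument "steps" is a list of rows, each a list of 6 numbers: the shift along the tool's x, y, z in m, then the turn, a rotation vector about the tool's x, y, z in degrees. In form: [[dx, dy, dz, wx, wy, wz], ...]. A call has 1 to 8 rows; each row shifts and turns the commanded pose from where the row before left it, along the tool's axes as they then stand; what a row does not reach is not made up. A row lasts 1/8 s, in which the tool goes at most 62.5 mm and 10.7 degrees, less where a joint would pass 70% of its speed; a pose out of reach is approached as far as the arm can. A call is refused whole if a number of a shift passes 0.0625 or a number of a turn 10.7, either way. A call with a gripper value outside its range is refused whole. "grip" is the opening, from 0 (shut) to 1 (fully open), set as the call begins (left out, the last holds). The fingers move at their own pace and stop on an object; the grip force is fixed at half the most. Time passes only in rows, so rows that do not move let the fingers close. It gives the time, the measured TCP pose, the force and the opening at its end, in the units of the state.
- manip.state(): the state, without advancing time (a new reading comes with each control period).
- manip.grab_frame(name): name is "scene" or "top"; returns the picture (420x560x3 uint8, blue, green, red); there is no depth.
- manip.get_calibration(name): a dict with "K" (3x3 intrinsics, pixels), "R" (3x3) and "t" (3): a world point X has camera coordinates R X + t. Camera axes: x right, y down, z forward; pixel columns grow to the right and rows downward; lengths in m; the calibration is good to about 2 mm. A picture is of the moment at which its call begins. get_calibration takes no time and is no camera call.
- manip.job_done(): hands the job in, once; it reports no verdict.
The state is a dict: "time": time; "joint_pos": joint angles; "joint_vel": joint speeds; "joint_efforts": joint torques, N m; "tool_pos": TCP position; "tool_rot": TCP orientation; "contact_force": force on the tool from outside, world axes, zero at the start; "ft_torque": the same for the moment, N m; "gripper_width": opening from 0.0 (shut) to 1.0 (fully open).
Only numpy, scipy, OpenCV 4.12 (cv2) and the standard library are available. Lean on these libraries where they do the work, as an engineer would, in place of code of your own. Each camera call takes 0.05 s, during which the arm holds its last target.

## Task

Load the aluminium housing into the soldering jig: slide it along the channel under the brown bridge, plain end first with the brass connector left outside, until you feel it come up fully home against the stop hidden inside, pushing gently so as not to ram the stop. Then bring the red-knobbed clamp lever down so that its pad bears on the housing and keeps it there. Leave the other things on the bench where they are.

Things in the scene. Friction and masses are not known exactly. Their poses are not given: they have to be found in the camera images.
- housing: Loose bright aluminium housing lying on the bench, 0.17 to 0.28 kg. Main body 100 long (x) x 32 wide (y) x 28 high (z) mm; origin at the centre of the body's underside, z up. +x points to its plain end, which goes first. From the other end of the body (x = -50) a neck runs to a square flange with a brass connector. Two round pockets 18 mm wide in the top at x = -16 and -37 mm.
- housing_nose (a point): Centre of the housing's plain end face: 50 mm along +x from the housing's origin, 14 mm up.
- housing_neck (a point): Centre of the neck: housing x = -63, z = 14 mm. The neck is 26 mm long (x = -50 to -76), 20 mm wide, 28 mm high, between the 32 mm wide body and the 32 x 28 mm flange (x = -76 to -80). Behind the flange the connector, 13 mm wide, ends at x = -90.
- jig: Soldering jig fixed to the bench, base 126 x 108 x 14 mm (y = -41 to 67). Origin on the bench under the middle of the channel's mouth; +x points into the channel, y left across it, z up. Channel floor 14 mm above the bench. Grey rails, 34 mm apart and 30 mm high, from x = 0; their mouth ends are rounded (6 mm radius) to lead the part in.
- jig_mouth (a point): Middle of the channel's mouth on its floor: jig x = 0, y = 0, z = 14 mm. From here a dark tongue, 16 mm wide and level with the floor, sticks out to x = -45 mm to rest the part on before sliding it in.
- jig_bridge (a point): Top centre of the brown front bridge (x = 0 to 36 mm, 66 mm wide, 44 to 54 mm above the bench, so 2 mm above the housing, lower edge rounded). Below it, at x = 20 mm, a sprung ball in the +y rail sticks 3 mm into the channel and presses the part towards the -y rail with 3 to 5 N: sliding takes 4 to 9 N, different in each run.
- jig_cover (a point): Top centre of the brown rear cover (x = 58 to 126 mm, as wide as the bridge, 46 to 56 mm above the bench). Under it, unseen and not measured, stands the stop, a fixed steel block 20 mm long set for today's batch: its face lies somewhere between jig x = 60 and 90 mm, so that 10 to 40 mm of the housing's 100 mm body, and its neck, stay outside the mouth.
- clamp_pivot (a point): Pivot of the clamp lever: jig x = 46, y = 52, z = 60 mm; its axis is parallel to the jig's x.
- clamp (a joint): Angle of the clamp lever, rad: 0 = level, its rubber pad (14 mm wide, 52 mm from the pivot) just on the housing's top; starts raised at 0.8 to 1.1, grows as it is lifted; limits -0.2 (nothing under the pad) and 1.3. The pad comes down in the gap between bridge and cover. The lever is stiff (0.25 N m) and stays where it is left.
- clamp_knob (a point): Centre of the red ball, 22 mm wide, at the end of the clamp lever, 112 mm from the pivot. The steel bar between is 14 mm wide, 8 mm thick. With the lever level the ball is at jig x = 46, y = -60, z = 60 mm.
- flux_jar: Bystander: amber jar with white cap, 44 mm wide, 52 mm high; origin under its centre.
- screwdriver: Bystander: yellow screwdriver lying on the bench, 170 mm long.
- spool: Bystander: blue solder spool standing on its flange, 56 mm wide, 40 mm high; origin under its centre.
There are look-alikes about, which are no part of the job. Of the things that look like the housing, the larger one is meant.

How it is judged:
By the outcome, as a careful person would: the job done as asked, in the order asked, and still so for the second after the job is handed in, with the robot touching nothing.
It also fails if it takes over 72 s, if anything falls off the work surface, if the arm or the gripper's body presses on something with over 40 N, if the wrist force passes 120 N, or if a joint passes its speed limit or range.

## Working session

There is one attempt and no reset: what is moved stays moved. The work goes in short steps, Python scripts to look and compute and a tool call to move; the robot and the scene stay as the last step left them, time stands still between calls to the robot, and variables do not carry over. Pictures are saved under pics/ and viewed, and the job is handed in when it is done.

Besides the shell and the picture viewer there is one more tool, called after "Request:" by a JSON object that holds its "fn" and its "kwargs", one argument or row to a line. send_rows: Moves the arm, as the interface text tells. Its arguments: {"type":"object","properties":{"steps":{"type":"array"},"grip":{"type":"number"}},"required":["steps"]}

```bash
mkdir -p pics
python3 - <<'E'
from plant import manip
import cv2
for n in("scene","top"):
    cv2.imwrite(f"pics/{n}0.png",manip.grab_frame(n)); c=manip.get_calibration(n); print(n,c["K"].round(1).tolist(),c["R"].round(4).tolist(),c["t"].round(4).tolist())
s=manip.state(); print(s, manip.grip_point_offset)
E
```

```text
scene [[464.2, 0.0, 279.6], [0.0, 464.2, 203.0], [0.0, 0.0, 1.0]] [[-0.0379, 0.9991, 0.0177], [0.7248, 0.0397, -0.6878], [-0.6879, -0.0132, -0.7257]] [0.0034, -0.3583, 1.4254]
top [[426.6, 0.0, 272.1], [0.0, 426.6, 208.1], [0.0, 0.0, 1.0]] [[-0.0091, -0.9999, 0.0143], [-0.9932, 0.0074, -0.1163], [0.1162, -0.0153, -0.9931]] [0.0188, 0.5874, 0.9935]
{'time': 0.1, 'joint_pos': array([ 1.04298073e+00,  5.32931020e-02,  1.61416824e+00,  7.46886188e-07,
        1.47602014e+00, -1.18971852e-01]), 'joint_vel': array([ 0.00013801, -0.00054719, -0.00144821,  0.00080899, -0.00186945,
       -0.00157079]), 'joint_efforts': array([ 1.38073792e-04, -3.94904780e+01, -3.71364033e+01, -1.32350592e-04,
        3.89972629e-03,  9.36348471e-06]), 'tool_pos': array([0.24816005, 0.57299605, 0.23017767]), 'tool_rot': array([-3.00473171e-04,  2.03001049e-01,  9.79178065e-01, -8.95336682e-04]), 'contact_force': array([ 1.0683758 , -0.23980386,  0.38088616]), 'ft_torque': array([-0.00858227,  0.0135345 ,  0.04278072]), 'gripper_width': 0.9978729124485357} 0.0187
```

View pics/scene0.png

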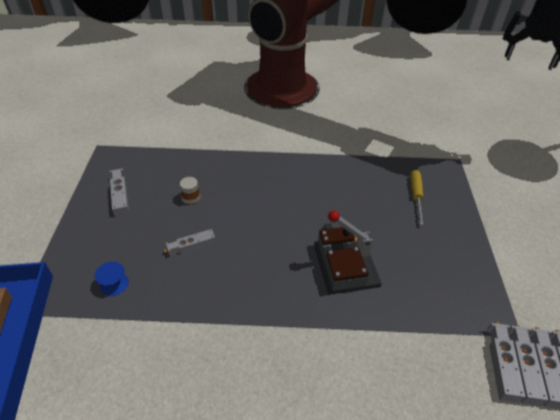

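View pics/top0.png

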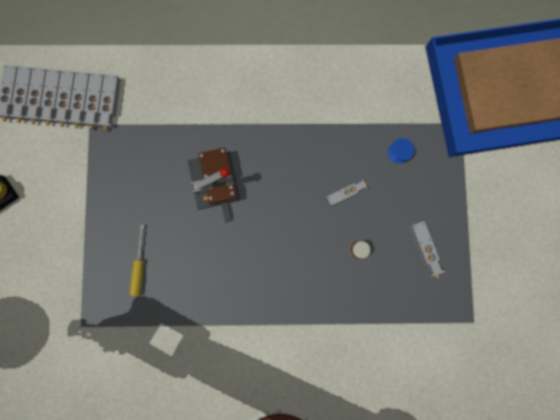

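Two things look like the housing: top picture (347,192) and (428,248). I'll enlarge both, and the jig.

```bash
cat > h.py <<'E'
import numpy as np,cv2
from plant import manip
C={n:manip.get_calibration(n) for n in("scene","top")}
def ray(n,u,v,z):
    c=C[n];K,R,t=map(np.array,(c["K"],c["R"],c["t"]))
    d=R.T@np.linalg.inv(K)@np.array([u,v,1.]); o=-R.T@t
    return o+d*(z-o[2])/d[2]
def proj(n,X):
    c=C[n];p=np.array(c["R"])@np.array(X)+np.array(c["t"]);q=np.array(c["K"])@p;return q[:2]/q[2]
def crop(img,u0,v0,w,h,s,out):
    c=cv2.resize(img[v0:v0+h,u0:u0+w],None,fx=s,fy=s,interpolation=cv2.INTER_CUBIC)
    for i in range(0,w,10):
        cv2.putText(c,str(u0+i),(i*s,8),0,.3,(0,255,255),1);cv2.line(c,(i*s,10),(i*s,14),(0,255,255),1)
    for i in range(0,h,10):
        cv2.putText(c,str(v0+i),(0,i*s+4),0,.3,(0,255,255),1);cv2.line(c,(20,i*s),(24,i*s),(0,255,255),1)
    cv2.imwrite(out,c)
E
python3 - <<'E'
from h import *
t=cv2.imread("pics/top0.png");s=cv2.imread("pics/scene0.png")
crop(t,320,170,130,115,6,"pics/t_h.png")
crop(t,180,140,90,90,6,"pics/t_j.png")
crop(s,300,195,90,100,6,"pics/s_j.png")
crop(s,95,160,130,105,6,"pics/s_h.png")
E
```

```text
(no output)
```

View pics/t_h.png

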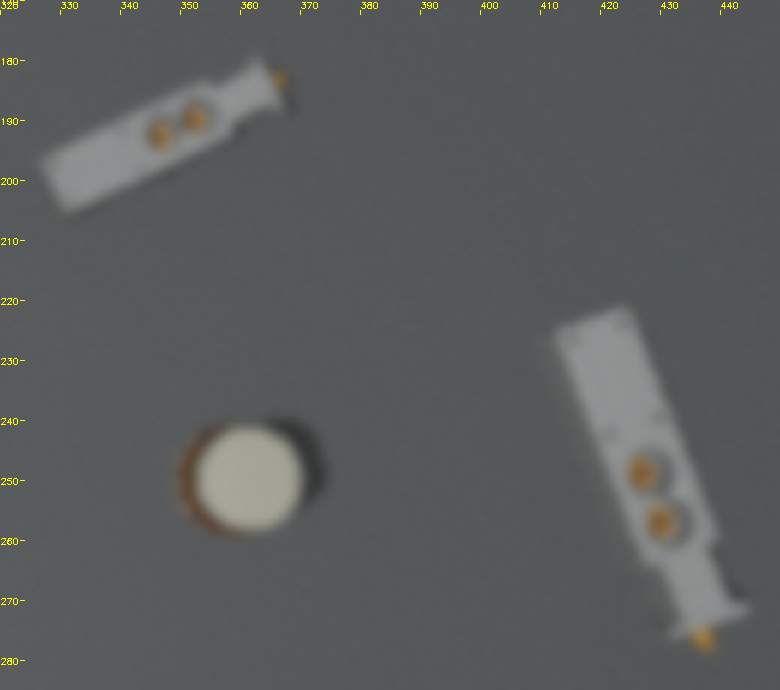

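View pics/t_j.png

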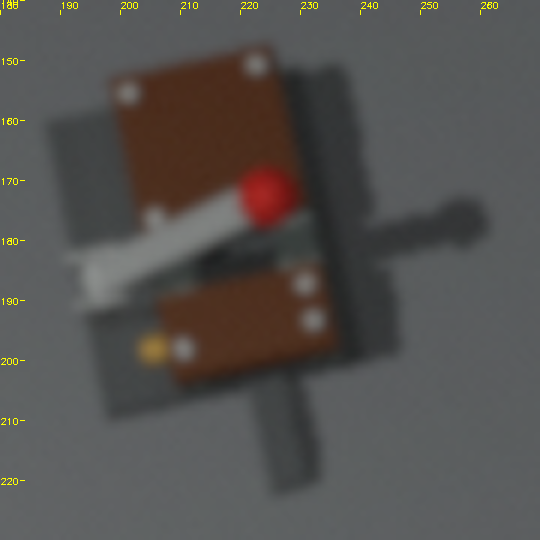

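View pics/s_j.png

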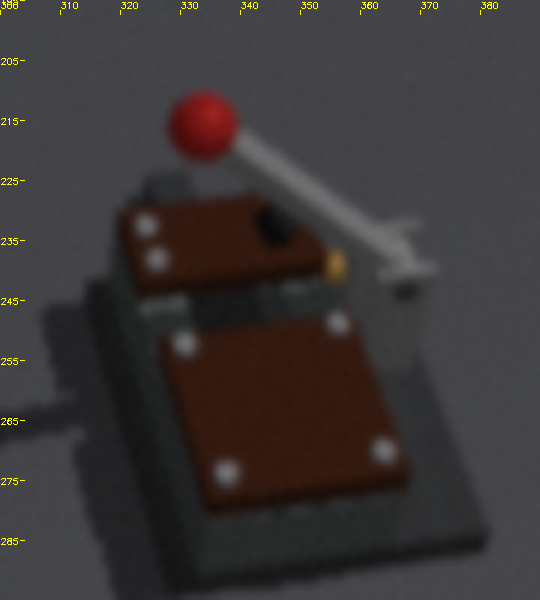

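View pics/s_h.png

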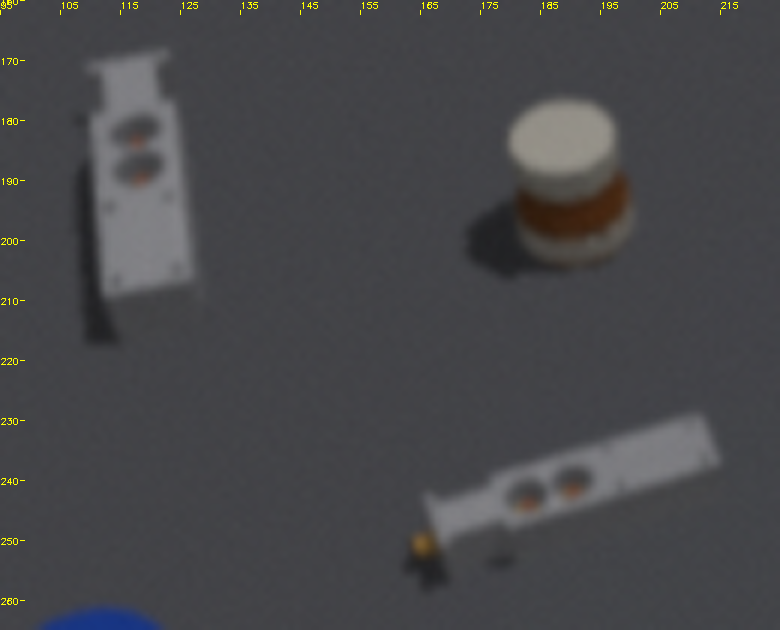

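```bash
cat > fit.py <<'E'
from h import *
from scipy.optimize import least_squares
def fit(P,x0):
    def f(p):
        c,s=np.cos(p[2]),np.sin(p[2]);r=[]
        for n,X,uv in P:
            W=[p[0]+c*X[0]-s*X[1],p[1]+s*X[0]+c*X[1],X[2]]
            r+=list(proj(n,W)-np.array(uv))
        return np.array(r)
    q=least_squares(f,x0,loss="soft_l1");return q.x,f(q.x).reshape(-1,2)
E
python3 - <<'E'
from fit import *
for n in C: print(n,(-np.array(C[n]["R"]).T@np.array(C[n]["t"])).round(3))
# sizes of both housings at z=.028/.022
for nm,pts,z in(("A",[(412.5,225),(425.3,221.3),(427.5,264.2),(439.7,260.3)],.028),("B",[(327,197),(331.5,205),(355,184),(359,192)],.022)):
    w=[ray("top",*p,z)[:2] for p in pts]; print(nm,"width",np.linalg.norm(w[0]-w[1]).round(4),"len",np.linalg.norm((w[0]+w[1]-w[2]-w[3])/2).round(4),np.round(w,4).tolist())
m=1e-3
H=[("top",(50*m,16*m,28*m),(412.5,225)),("top",(50*m,-16*m,28*m),(425.3,221.3)),("top",(-50*m,16*m,28*m),(427.5,264.2)),("top",(-50*m,-16*m,28*m),(439.7,260.3)),
("scene",(50*m,-16*m,28*m),(112.5,209)),("scene",(50*m,16*m,28*m),(127.3,206.5)),("scene",(-50*m,-16*m,28*m),(110,178.5)),("scene",(-50*m,16*m,28*m),(124.2,176.5))]
print("H");q,r=fit(H,[.45,-.35,.3]);print(q.round(4),r.round(1).tolist())
J=[("top",(36*m,33*m,54*m),(206.3,189.5)),("top",(36*m,-33*m,54*m),(233.3,183.7)),
("top",(126*m,33*m,56*m),(198,153)),("top",(126*m,-33*m,56*m),(225.3,147)),
("top",(58*m,33*m,56*m),(202.5,176.3)),
("top",(126*m,67*m,14*m),(188,160.3)),("top",(0,67*m,14*m),(198,210)),
("top",(-45*m,8*m,14*m),(225.5,222.5)),("top",(-45*m,-8*m,14*m),(233,220)),
("scene",(0,-33*m,54*m),(320.3,230)),("scene",(58*m,-33*m,56*m),(327.3,251.7)),("scene",(58*m,33*m,56*m),(358.3,248.3)),
("scene",(126*m,67*m,14*m),(381,284))]
print("J");q,r=fit(J,[.5,.1,.2]);print(q.round(4),r.round(1).tolist())
E
```

```text
scene [1.24  0.03  0.788]
top [0.468 0.03  1.055]
A width 0.0328 len 0.0993 [[0.5446, -0.3261], [0.5533, -0.3578], [0.4501, -0.3578], [0.4591, -0.3877]]
B width 0.0225 len 0.0761 [[0.6154, -0.1211], [0.5956, -0.1316], [0.6472, -0.1909], [0.6273, -0.2001]]
H
[ 0.5028 -0.3558  0.324 ] [[-0.6, -0.2], [-1.2, -0.8], [-0.5, -0.1], [-0.4, -0.6], [-0.8, -1.1], [-0.8, -1.4], [-0.2, -0.6], [-0.4, -1.1]]
J
[0.6045 0.1309 0.2244] [[-0.6, -0.6], [-0.4, -1.1], [-0.5, -0.5], [-0.8, -0.6], [1.1, 3.5], [-1.2, -0.6], [-0.5, -1.2], [-0.4, -1.4], [-1.5, -0.4], [-2.2, -2.0], [-2.1, -2.4], [-1.3, -3.5], [-0.3, -1.8]]
```

```bash
cat >> fit.py <<'E'
def wp(p,X):
    c,s=np.cos(p[2]),np.sin(p[2]);return [p[0]+c*X[0]-s*X[1],p[1]+s*X[0]+c*X[1],X[2]]
def over(img,n,p,polys,u0,v0,w,h,s,out):
    c=cv2.resize(img[v0:v0+h,u0:u0+w],None,fx=s,fy=s,interpolation=cv2.INTER_CUBIC)
    for P in polys:
        q=[((proj(n,wp(p,np.array(X)/1000.))-[u0,v0]+.5)*s) for X in P]
        cv2.polylines(c,[np.int32(np.round(q))],False,(0,255,0),1)
    cv2.imwrite(out,c)
def rect(x0,x1,y0,y1,z): return [(x0,y0,z),(x1,y0,z),(x1,y1,z),(x0,y1,z),(x0,y0,z)]
JIG=[rect(0,36,-33,33,54),rect(58,126,-33,33,56),rect(0,126,-41,67,14),[(0,8,14),(-45,8,14),(-45,-8,14),(0,-8,14)],[(46,52,60),(46,52,60)]]
HOU=[rect(-50,50,-16,16,28),rect(-50,50,-16,16,0),rect(-76,-50,-10,10,28),rect(-80,-76,-16,16,28)]
E
python3 - <<'E'
from fit import *
t=cv2.imread("pics/top0.png");s=cv2.imread("pics/scene0.png")
j=[.6045,.1309,.2244];h=[.5028,-.3558,.324]
a=[]
over(t,"top",j,JIG,180,140,70,90,6,"pics/a.png");over(s,"scene",j,JIG,310,205,80,90,6,"pics/b.png")
over(t,"top",h,HOU,400,210,60,80,6,"pics/c.png");over(s,"scene",h,HOU,95,160,60,80,6,"pics/d.png")
A=cv2.imread("pics/a.png");B=cv2.imread("pics/b.png");o=np.zeros((540,800,3),np.uint8);o=np.hstack([A,B])[:, :];cv2.imwrite("pics/ov_j.png",cv2.resize(o,(790,int(540*790/900))))
cv2.imwrite("pics/ov_h.png",np.hstack([cv2.imread("pics/c.png"),cv2.imread("pics/d.png")]))
E
```

```text
(no output)
```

View pics/ov_j.png

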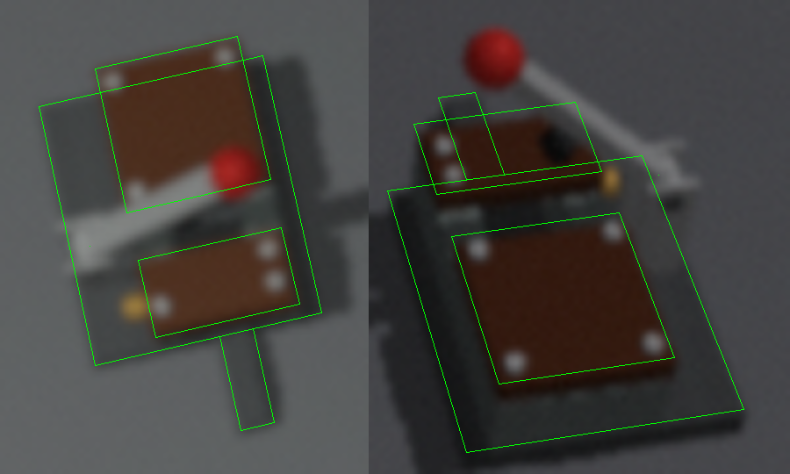

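View pics/ov_h.png

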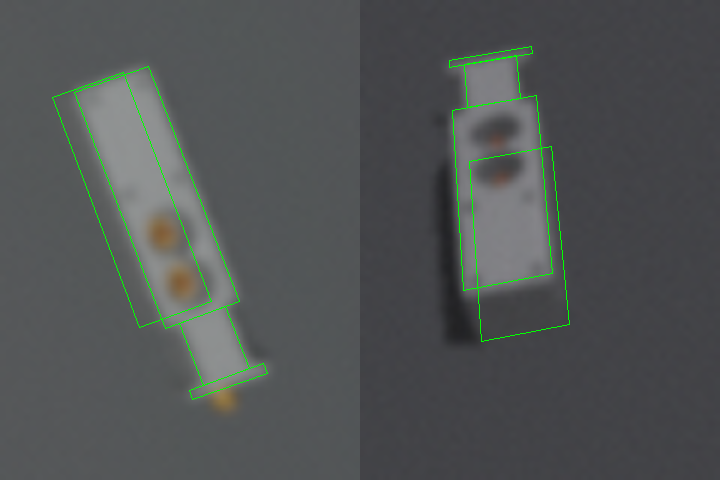

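```bash
cat > joint.py <<'E'
from fit import *
m=1e-3
H=[("top",(50,16,28),(412.5,225)),("top",(50,-16,28),(425.3,221.3)),("top",(-50,16,28),(427.5,264.2)),("top",(-50,-16,28),(439.7,260.3)),
("scene",(50,-16,28),(112.5,209)),("scene",(50,16,28),(127.3,206.5)),("scene",(-50,-16,28),(110,178.5)),("scene",(-50,16,28),(124.2,176.5))]
J=[("top",(36,33,54),(206.3,189.5)),("top",(36,-33,54),(233.3,183.7)),
("top",(126,33,56),(198,153)),("top",(126,-33,56),(225.3,147)),
("top",(126,67,14),(188,160.3)),("top",(0,67,14),(198,210)),
("top",(-45,8,14),(225.5,222.5)),("top",(-45,-8,14),(233,220)),
("scene",(0,-33,54),(320.3,230)),("scene",(58,-33,56),(327.3,251.7)),("scene",(58,33,56),(358.3,249)),
("scene",(126,67,14),(381,284))]
def f(p):
    r=[]
    for L,q in((H,p[:3]),(J,p[3:6])):
        for n,X,uv in L:
            o=p[6:8] if n=="top" else p[8:10]
            r+=list(proj(n,wp(q,np.array(X)*m))+o-(np.array(uv)-.42))
    return np.array(r+list(np.array(p[6:10])/1.))
q=least_squares(f,[.5,-.35,.32,.6,.13,.22,0,0,0,0],loss="soft_l1")
if __name__=="__main__":
    print(q.x.round(4)); print(f(q.x)[:-4].reshape(-1,2).round(1).tolist())
E
python3 joint.py
```

```text
[ 0.5048 -0.3554  0.3227  0.6067  0.132   0.2211  0.5564  1.0827  0.3245
  0.4079]
[[0.2, 0.4], [-0.4, -0.1], [0.2, 0.6], [0.4, 0.1], [-0.2, 0.4], [-0.1, 0.1], [0.5, 0.8], [0.3, 0.3], [-0.1, -0.1], [0.2, -0.5], [0.2, 0.0], [-0.1, -0.0], [-0.5, -0.1], [0.0, -0.7], [0.1, -0.8], [-1.0, 0.2], [-0.9, -0.4], [-0.9, -0.7], [0.0, -2.4], [0.9, 0.1]]
```

```bash
cat > plan.py <<'E'
from fit import *
from scipy.spatial.transform import Rotation as R, Slerp
def down(a):
    a=np.radians(a); x=[np.cos(a),np.sin(a),0]; z=[0,0,-1]; return R.from_matrix(np.array([x,np.cross(z,x),z]).T)
def cur():
    s=manip.state(); q=s["tool_rot"]; return s["tool_pos"],R.from_quat([q[1],q[2],q[3],q[0]])
def ang(r): return np.degrees(np.arctan2(*r.as_matrix()[[1,0],0]))
def plan(p,r,pts,a,n,dec=4):
    """rows from p,r through list of points pts, ending at angle a, n rows per segment list"""
    rt=down(a); N=sum(n); rel=(r.inv()*rt).as_rotvec(); rows=[];k=0;P=np.array(p);Q=r
    for T,m in zip(pts,n):
        st=P.copy()
        for i in range(m):
            k+=1; goal=st+(np.array(T)-st)*(i+1)/m
            d=np.round(Q.as_matrix().T@(goal-P),dec); P=P+Q.as_matrix()@d
            w=np.round(np.degrees((Q.inv()*(r*R.from_rotvec(rel*k/N))).as_rotvec()),2)
            Q=Q*R.from_rotvec(np.radians(w)); rows.append([float(x) for x in list(d)+list(w)])
    for i in range(0,len(rows),8): print(str(rows[i:i+8]).replace(" ",""))
    print("end",P.round(4),ang(Q))
E
python3 - <<'E'
from plan import *
p,r=cur();print(ang(r))
plan(p,r,[[.42,.1,.23],[.445,-.375,.16]],18.5,[10,11])
E
```

```text
156.5749626824987
[[-0.0346,-0.0366,0.0001,-0.0,0.01,6.57],[-0.0385,-0.0323,0.0001,-0.01,0.0,6.58],[-0.042,-0.0278,0.0,0.0,0.01,6.57],[-0.0449,-0.0228,0.0001,-0.0,0.0,6.58],[-0.0472,-0.0174,0.0,-0.01,0.01,6.57],[-0.0488,-0.012,0.0001,0.0,0.01,6.58],[-0.05,-0.0062,0.0,-0.0,0.0,6.57],[-0.0503,-0.0006,0.0001,-0.01,0.01,6.58]]
[[-0.0501,0.0053,-0.0,0.0,0.0,6.57],[-0.0491,0.0109,0.0,-0.0,0.01,6.58],[-0.0432,0.0017,0.0064,-0.01,0.0,6.57],[-0.0427,0.0066,0.0064,0.0,0.01,6.58],[-0.0417,0.0114,0.0064,-0.0,0.01,6.57],[-0.0402,0.0161,0.0063,-0.0,0.0,6.58],[-0.0379,0.0207,0.0064,-0.01,0.01,6.57],[-0.0354,0.0248,0.0064,-0.0,0.0,6.58]]
[[-0.0323,0.0288,0.0063,-0.0,0.01,6.57],[-0.0289,0.0322,0.0064,-0.01,0.01,6.58],[-0.0249,0.0353,0.0064,-0.0,0.0,6.57],[-0.0207,0.038,0.0063,-0.0,0.01,6.58],[-0.0163,0.0401,0.0064,-0.01,0.0,6.57]]
end [ 0.445  -0.3751  0.16  ] 18.5049236060926
```

Request:
{"fn": "send_rows", "kwargs": {
  "steps": [
    [-0.0346,-0.0366,0,0,0,6.57],
    [-0.0385,-0.0323,0,0,0,6.58],
    [-0.042,-0.0278,0,0,0,6.57],
    [-0.0449,-0.0228,0,0,0,6.58],
    [-0.0472,-0.0174,0,0,0,6.57],
    [-0.0488,-0.012,0,0,0,6.58],
    [-0.05,-0.0062,0,0,0,6.57],
    [-0.0503,-0.0006,0,0,0,6.58]
  ],
  "grip": 1
}}

```text
time: 1.1
tool_pos: [0.3859, 0.1935, 0.2309]
tool_rot: [-0.0, 0.617, 0.787, -0.0]
contact_force: [0.6, -0.5, 0.5]
gripper_width: 1.0
```

Request:
{"fn": "send_rows", "kwargs": {
  "steps": [
    [-0.0501,0.0053,0,0,0,6.57],
    [-0.0491,0.0109,0,0,0,6.58],
    [-0.0432,0.0017,0.0064,0,0,6.57],
    [-0.0427,0.0066,0.0064,0,0,6.58],
    [-0.0417,0.0114,0.0064,0,0,6.57],
    [-0.0402,0.0161,0.0063,0,0,6.58],
    [-0.0379,0.0207,0.0064,0,0,6.57],
    [-0.0354,0.0248,0.0064,0,0,6.58]
  ]
}}

```text
time: 2.1
tool_pos: [0.4336, -0.1599, 0.1924]
tool_rot: [-0.0, 0.902, 0.432, -0.0]
contact_force: [0.1, -0.2, 1.0]
gripper_width: 1.001
```

Request:
{"fn": "send_rows", "kwargs": {
  "steps": [
    [-0.0323,0.0288,0.0063,0,0,6.57],
    [-0.0289,0.0322,0.0064,0,0,6.58],
    [-0.0249,0.0353,0.0064,0,0,6.57],
    [-0.0207,0.038,0.0063,0,0,6.58],
    [-0.0163,0.0401,0.0064,0,0,6.57],
    [0,0,0,0,0,0]
  ]
}}

```text
time: 2.85
tool_pos: [0.4445, -0.3763, 0.1598]
tool_rot: [-0.001, 0.987, 0.159, -0.001]
contact_force: [0.3, 1.3, 0.0]
gripper_width: 1.0
```

Run:
```python
from plan import *
p,r=cur();print(p,ang(r),manip.state()["joint_pos"].round(2))
t=manip.grab_frame("top");s=manip.grab_frame("scene")
cv2.imwrite("pics/top1.png",t);cv2.imwrite("pics/scene1.png",s)
crop(t,390,200,80,90,5,"pics/a.png");crop(s,60,100,80,90,5,"pics/b.png")
cv2.imwrite("pics/g1.png",np.hstack([cv2.imread("pics/a.png"),cv2.imread("pics/b.png")]))
```

```text
[ 0.44449024 -0.37629543  0.15982697] 18.341974313067666 [-0.83  0.01  1.78 -0.    1.36  0.42]
```

View pics/g1.png

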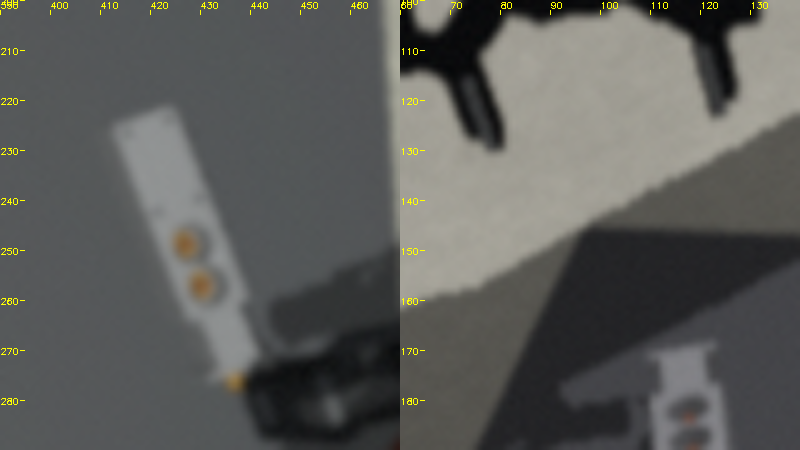

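Run:
```python
from plan import *
p,r=cur();M=r.as_matrix()
s=cv2.imread("pics/scene1.png")
polys=[]
c=cv2.resize(s[90:160,55:145],None,fx=8,fy=8,interpolation=cv2.INTER_CUBIC)
for sg in(1,-1):
    for zz in (-.013,-.03):
        q=[(proj("scene",p+M@np.array([x,sg*y,zz]))-[55,90]+.5)*8 for x,y in((-.011,.0425),(.011,.0425),(.011,.057),(-.011,.057),(-.011,.0425))]
        print(sg,(np.mean(q[:4],0)/8+[55,90]-.5).round(1)); cv2.polylines(c,[np.int32(q)],False,(0,255,0),1)
cv2.imwrite("pics/g2.png",c)
```

```text
1 [ 76.7 127.7]
1 [ 74.3 121.2]
-1 [124.8 120.3]
-1 [123.  113.9]
```

View pics/g2.png

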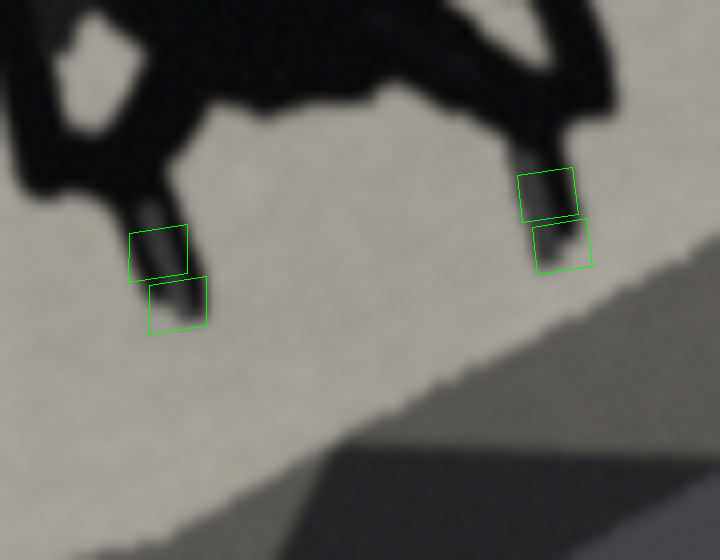

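Request:
{"fn": "send_rows", "kwargs": {
  "steps": [
    [0,0,0.04,0,0,0],
    [0,0,0.04,0,0,0],
    [0,0,0.035,0,0,0],
    [0,0,0,0,0,0],
    [0,0,0,0,0,0]
  ]
}}

```text
time: 3.58
tool_pos: [0.4462, -0.3746, 0.048]
tool_rot: [0.001, 0.987, 0.161, 0.001]
contact_force: [0.5, 0.2, 0.7]
gripper_width: 1.001
```

Run:
```python
from plan import *
p,r=cur();print(p,ang(r));M=r.as_matrix()
s=manip.grab_frame("scene");t=manip.grab_frame("top")
cv2.imwrite("pics/scene2.png",s);cv2.imwrite("pics/top2.png",t)
for n,im,u0,v0 in(("scene",s,70,135),("top",t,395,205)):
    c=cv2.resize(im[v0:v0+90,u0:u0+75],None,fx=5,fy=5,interpolation=cv2.INTER_CUBIC)
    h=[.5048,-.3554,.3227]
    for P in HOU[:1]+HOU[2:]:
        q=[(proj(n,wp(h,np.array(X)/1000.))-[u0,v0]+.5+(np.array([.56,1.08]) if n=="top" else np.array([.32,.41])))*5 for X in P]; cv2.polylines(c,[np.int32(q)],False,(0,255,0),1)
    if n=="scene":
      for sg in(1,-1):
        q=[(proj(n,p+M@np.array([x,sg*y,-.013]))-[u0,v0]+.5+np.array([.32,.41]))*5 for x,y in((-.011,.0425),(.011,.0425),(.011,.057),(-.011,.057),(-.011,.0425))]
        cv2.polylines(c,[np.int32(q)],False,(0,255,255),1)
    cv2.imwrite(f"pics/z{n}.png",c)
cv2.imwrite("pics/g3.png",np.hstack([cv2.imread("pics/zscene.png"),cv2.imread("pics/ztop.png")]))
```

```text
[ 0.44622107 -0.37457286  0.0479504 ] 18.577519233184717
```

View pics/g3.png

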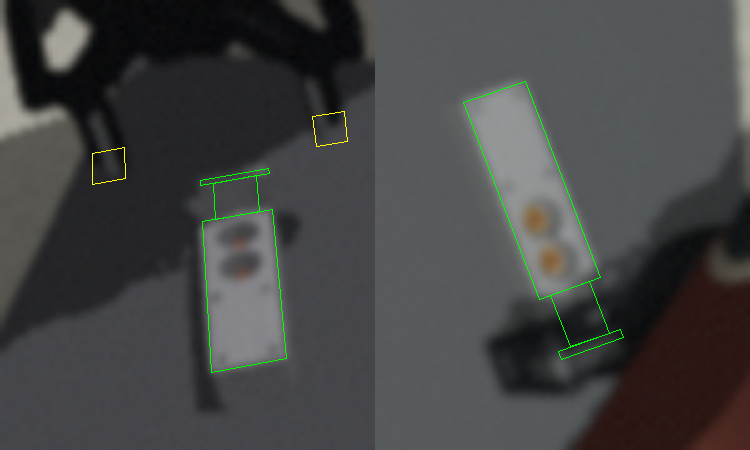

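Request:
{"fn": "send_rows", "kwargs": {
  "steps": [
    [-0.001,0,0.015,0,0,0],
    [0,0,0.015,0,0,0],
    [0,0,0.012,0,0,0],
    [0,0,0,0,0,0],
    [0,0,0,0,0,0]
  ]
}}

```text
time: 4.3
tool_pos: [0.4445, -0.375, 0.0042]
tool_rot: [-0.0, 0.987, 0.161, 0.0]
contact_force: [0.0, -1.0, 0.5]
gripper_width: 1.001
```

Run:
```python
from plan import *
p,r=cur();print(p,ang(r))
s=manip.grab_frame("scene");cv2.imwrite("pics/scene3.png",s)
crop(s,70,140,90,75,8,"pics/g4.png")
```

```text
[ 0.44446331 -0.37498944  0.00415456] 18.502190265437466
```

View pics/g4.png

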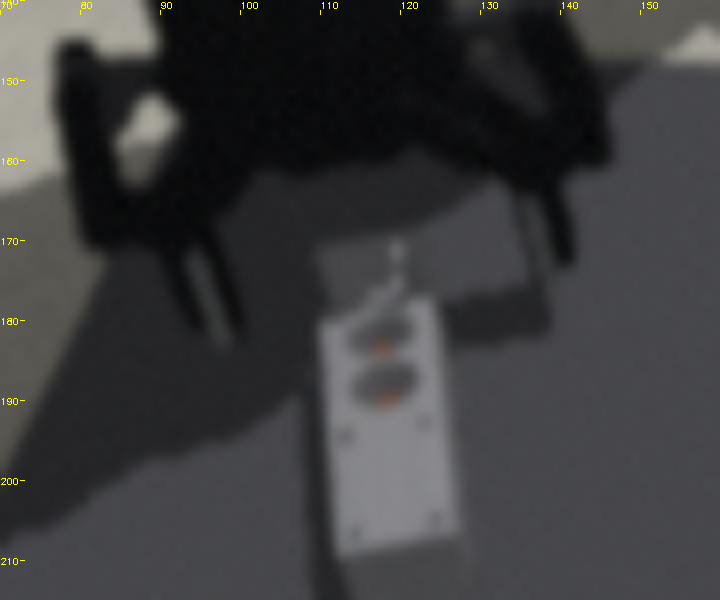

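Request:
{"fn": "send_rows", "kwargs": {
  "steps": [
    [0,0,0,0,0,0],
    [0,0,0,0,0,0],
    [0,0,0,0,0,0],
    [0,0,0,0,0,0],
    [0,0,0,0,0,0],
    [0,0,0,0,0,0]
  ],
  "grip": 0
}}

```text
time: 5.1
tool_pos: [0.4447, -0.3753, 0.0046]
tool_rot: [0.0, 0.987, 0.161, 0.0]
contact_force: [-0.0, -0.0, 2.2]
gripper_width: 0.216
```

Run:
```python
from plan import *
p,r=cur();print(p,ang(r),manip.state()["gripper_width"],manip.state()["contact_force"])
s=manip.grab_frame("scene");cv2.imwrite("pics/scene4.png",s)
crop(s,70,140,90,75,8,"pics/g5.png")
```

```text
[ 0.44468345 -0.3752764   0.00464752] 18.506640588723247 0.21628390006949613 [-0.00810943 -0.02597854  2.22705485]
```

View pics/g5.png

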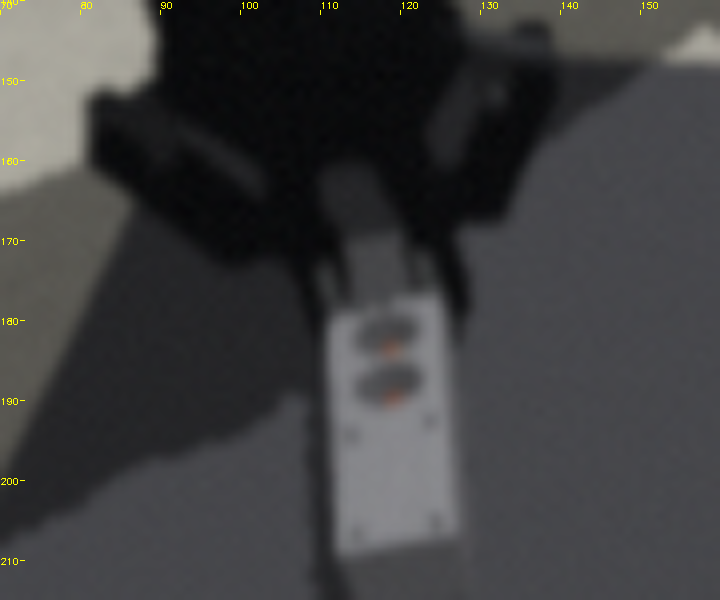

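Request:
{"fn": "send_rows", "kwargs": {
  "steps": [
    [0,0,-0.01,0,0,0],
    [0,0,-0.02,0,0,0],
    [0,0,-0.03,0,0,0],
    [0,0,-0.02,0,0,0],
    [0,0,0,0,0,0],
    [0,0,0,0,0,0]
  ]
}}

```text
time: 5.9
tool_pos: [0.4439, -0.3743, 0.0834]
tool_rot: [-0.001, 0.987, 0.161, -0.0]
contact_force: [-0.2, 0.7, -3.1]
gripper_width: 0.217
```

Run:
```python
from plan import *
p,r=cur();print(p,ang(r),manip.state()["contact_force"],manip.state()["ft_torque"])
s=manip.grab_frame("scene");cv2.imwrite("pics/scene5.png",s)
c=cv2.resize(s[110:210,70:160],None,fx=6,fy=6,interpolation=cv2.INTER_CUBIC)
a=np.radians(ang(r)); z=p[2]-.0046
h=[p[0]+.0633*np.cos(a),p[1]+.0633*np.sin(a),a]
for P in HOU:
    q=[(proj("scene",np.array(wp(h,np.array(X)/1000.))+[0,0,z])-[70,110]+.5+np.array([.32,.41]))*6 for X in P]; cv2.polylines(c,[np.int32(q)],False,(0,255,0),1)
cv2.imwrite("pics/g6.png",c)
```

```text
[ 0.44386044 -0.3743168   0.08336935] 18.508114555527943 [-0.19362152  0.66359092 -3.09133965] [-0.04579973  0.18354172  0.0262541 ]
```

View pics/g6.png

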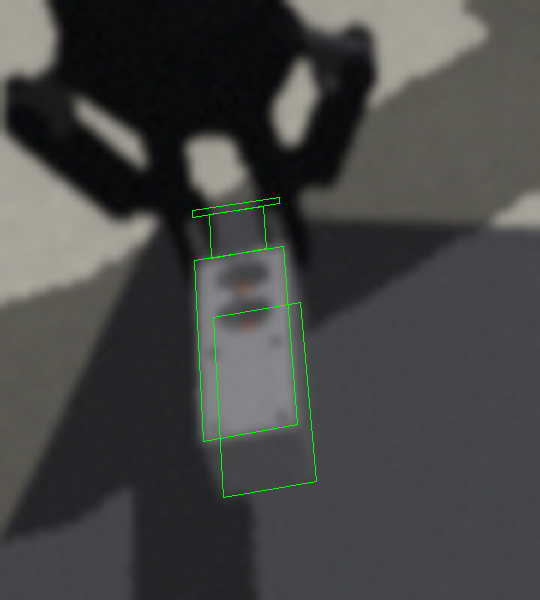

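Run:
```python
from plan import *
p,r=cur()
j=[.6067,.132,.2211]
T=np.array(wp(j,[-.1253,0,.06]));print(T, ray("top",361,249,.052))
plan(p,r,[[.46,-.1,.11],T],np.degrees(.2211),[8,8])
```

```text
[0.4844502  0.10452134 0.06      ] [ 0.48732942 -0.19366098  0.052     ]
[[0.0128,-0.0318,-0.0033,-0.01,0.0,0.36],[0.0126,-0.032,-0.0034,-0.01,0.01,0.37],[0.0124,-0.032,-0.0033,-0.0,0.0,0.36],[0.0122,-0.0321,-0.0034,-0.01,0.01,0.37],[0.012,-0.0321,-0.0033,-0.01,0.0,0.36],[0.0118,-0.0323,-0.0034,-0.01,0.01,0.37],[0.0116,-0.0323,-0.0034,-0.01,-0.0,0.36],[0.0114,-0.0323,-0.0033,-0.01,0.0,0.37]]
[[0.0098,-0.0238,0.0063,-0.0,0.01,0.36],[0.0097,-0.0239,0.0062,-0.01,0.0,0.37],[0.0095,-0.0239,0.0063,-0.01,0.01,0.36],[0.0093,-0.024,0.0063,-0.01,0.0,0.37],[0.0092,-0.024,0.0062,-0.01,0.01,0.36],[0.0091,-0.0241,0.0063,-0.0,-0.0,0.37],[0.0089,-0.0242,0.0062,-0.01,0.0,0.36],[0.0087,-0.0242,0.0063,-0.01,0.01,0.37]]
end [0.4844 0.1045 0.06  ] 12.665257265983897
```

Request:
{"fn": "send_rows", "kwargs": {
  "steps": [
    [0.0128,-0.0318,-0.0083,0,0,0.36],
    [0.0126,-0.032,-0.0084,0,0,0.37],
    [0.0124,-0.032,-0.0033,0,0,0.36],
    [0.0122,-0.0321,-0.0034,0,0,0.37],
    [0.012,-0.0321,-0.0033,0,0,0.36],
    [0.0118,-0.0323,0,0,0,0.37],
    [0.0116,-0.0323,0,0,0,0.36],
    [0.0114,-0.0323,0,0,0,0.37]
  ]
}}

```text
time: 6.95
tool_pos: [0.4597, -0.0993, 0.1094]
tool_rot: [-0.001, 0.991, 0.135, -0.001]
contact_force: [0.5, 1.1, -2.0]
gripper_width: 0.217
```

Request:
{"fn": "send_rows", "kwargs": {
  "steps": [
    [0.0098,-0.0238,0.0063,0,0,0.36],
    [0.0097,-0.0239,0.0062,0,0,0.37],
    [0.0095,-0.0239,0.0063,0,0,0.36],
    [0.0093,-0.024,0.0063,0,0,0.37],
    [0.0092,-0.024,0.0062,0,0,0.36],
    [0.0091,-0.0241,0.0063,0,0,0.37],
    [0.0089,-0.0242,0.0062,0,0,0.36],
    [0.0087,-0.0242,0.0063,0,0,0.37]
  ]
}}

```text
time: 7.95
tool_pos: [0.484, 0.1045, 0.0591]
tool_rot: [-0.0, 0.994, 0.11, -0.001]
contact_force: [0.2, 0.1, -3.0]
gripper_width: 0.221
```

Request:
{"fn": "send_rows", "kwargs": {
  "steps": [
    [0,0,0,0,0,0],
    [0,0,0,0,0,0],
    [0,0,0,0,0,0]
  ]
}}

```text
time: 8.32
tool_pos: [0.4851, 0.103, 0.0608]
tool_rot: [0.0, 0.994, 0.11, -0.0]
contact_force: [0.0, 0.1, -2.1]
gripper_width: 0.225
```

Run:
```python
from plan import *
p,r=cur();j=[.6067,.132,.2211]
d=p-np.array([.6067,.132,0]);c,s_=np.cos(.2211),np.sin(.2211);print("jig",d[0]*c+d[1]*s_,-d[0]*s_+d[1]*c,p[2],ang(r)-np.degrees(.2211),manip.state()["contact_force"])
t=manip.grab_frame("top");s=manip.grab_frame("scene");cv2.imwrite("pics/scene6.png",s);cv2.imwrite("pics/top6.png",t)
a=np.radians(ang(r)); z=p[2]-.0046
h=[p[0]+.0633*np.cos(a),p[1]+.0633*np.sin(a),a]
for n,im,u0,v0,o in(("scene",s,300,180,[.32,.41]),("top",t,180,140,[.56,1.08])):
    c=cv2.resize(im[v0:v0+110,u0:u0+80],None,fx=5,fy=5,interpolation=cv2.INTER_CUBIC)
    for P in HOU[:1]:
        q=[(proj(n,np.array(wp(h,np.array(X)/1000.))+[0,0,z])-[u0,v0]+.5+np.array(o))*5 for X in P]; cv2.polylines(c,[np.int32(q)],False,(0,255,255),1)
    for P in JIG:
        q=[(proj(n,np.array(wp(j,np.array(X)/1000.)))-[u0,v0]+.5+np.array(o))*5 for X in P]; cv2.polylines(c,[np.int32(q)],False,(0,255,0),1)
    cv2.imwrite(f"pics/z{n}.png",c)
cv2.imwrite("pics/g7.png",np.hstack([cv2.imread("pics/zscene.png"),cv2.imread("pics/ztop.png")]))
```

```text
jig -0.12501560500321893 -0.0016258754003166398 0.060752186922765225 -0.05685760559793884 [ 0.01250492  0.08470937 -2.05246655]
```

View pics/g7.png

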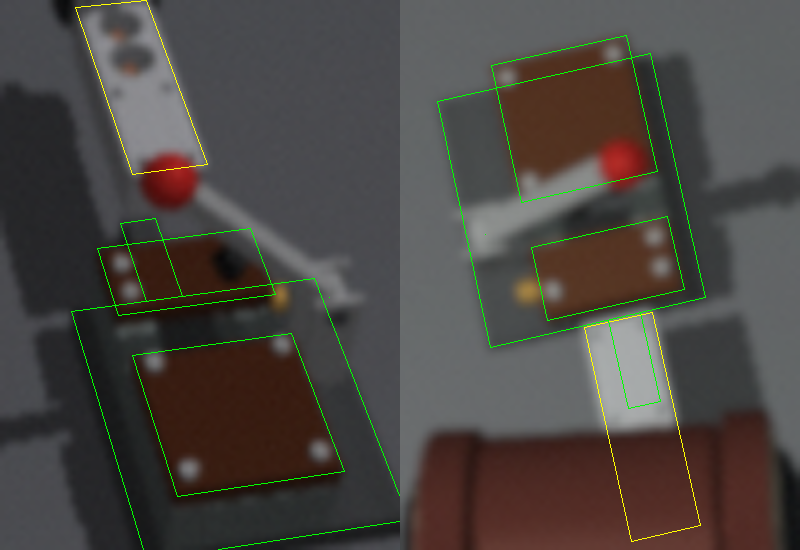

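Run:
```python
from plan import *
t=cv2.imread("pics/top6.png");p,r=cur();print(p)
j=[.6067,.132,.2211];o=np.array([.56,1.08]);n="top";S=11;u0,v0=195,170
c=cv2.resize(t[v0:v0+54,u0:u0+60],None,fx=S,fy=S,interpolation=cv2.INTER_CUBIC)
c=cv2.convertScaleAbs(c,alpha=1.3,beta=10)
a=np.radians(ang(r));z=p[2]-.0046;h=[p[0]+.0633*np.cos(a),p[1]+.0633*np.sin(a),a]
def d(h,P,z,col):
    q=[(proj(n,np.array(wp(h,np.array(X)/1000.))+[0,0,z])-[u0,v0]+.5+o)*S for X in P]; cv2.polylines(c,[np.int32(q)],False,col,1)
d(h,HOU[0],z,(0,255,255))
for P in JIG:d(j,P,0,(0,255,0))
cv2.imwrite("pics/g8.png",c)
# profile across housing at given housing x
g=t.astype(float).sum(2)
for X in(40,34,28):
    ys=np.arange(-30,31,1.); L=[]
    for y in ys:
        q=proj(n,np.array(wp(h,[X/1000,y/1000,.028]))+[0,0,z])+o
        L.append(cv2.getRectSubPix(g.astype(np.float32),(1,1),(float(q[0]),float(q[1])))[0,0])
    L=np.array(L);gr=np.gradient(L);print(X,"edges",ys[gr.argmax()],ys[gr.argmin()],L.astype(int).tolist())
```

```text
[0.48523795 0.1030909  0.06096137]
40 edges -17.0 18.0 [224, 223, 223, 225, 228, 230, 233, 235, 236, 236, 249, 266, 291, 326, 362, 397, 431, 453, 471, 484, 489, 494, 498, 501, 502, 503, 504, 504, 504, 504, 504, 504, 505, 505, 504, 503, 501, 500, 498, 498, 498, 496, 495, 488, 479, 460, 436, 409, 380, 351, 336, 321, 314, 311, 310, 310, 310, 311, 312, 312, 312]
34 edges -16.0 17.0 [178, 177, 177, 177, 177, 177, 177, 178, 179, 189, 202, 226, 263, 302, 350, 397, 431, 460, 481, 490, 498, 500, 502, 503, 505, 506, 506, 506, 505, 504, 505, 506, 506, 506, 507, 507, 506, 506, 505, 505, 506, 507, 503, 498, 483, 465, 441, 411, 380, 356, 333, 322, 316, 312, 312, 312, 312, 312, 312, 312, 312]
28 edges -17.0 18.0 [177, 178, 178, 178, 178, 178, 178, 178, 181, 184, 197, 220, 247, 293, 340, 382, 422, 453, 472, 490, 496, 502, 503, 503, 503, 504, 505, 505, 504, 505, 507, 508, 507, 506, 506, 506, 506, 506, 507, 508, 509, 508, 507, 499, 489, 472, 445, 417, 386, 356, 339, 326, 318, 316, 313, 314, 315, 314, 313, 313, 313]
```

View pics/g8.png

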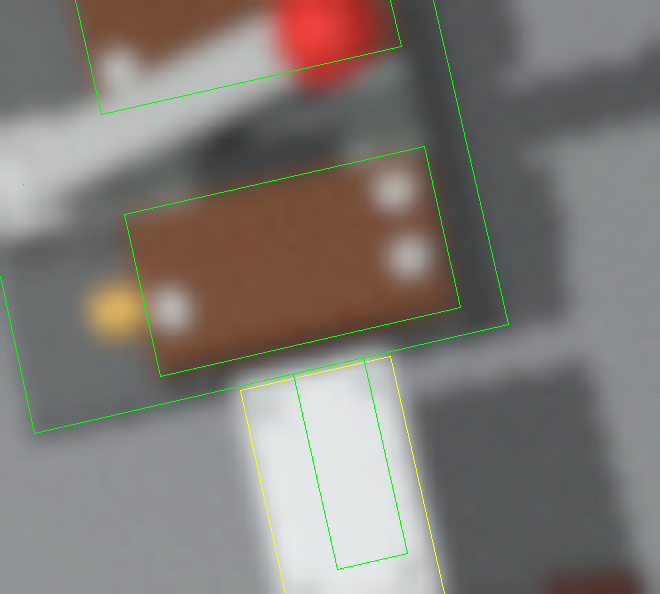

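Run:
```python
from plan import *
j=[.6067,.132,.2211];o=np.array([.56,1.08]);n="top"
for f in("top0","top6"):
  im=cv2.imread(f"pics/{f}.png").astype(np.float32)
  g=(im[:,:,2]-im[:,:,0])
  for X,z,ch in((8,54,g),(14,54,g),(22,54,g),(28,54,g),(90,56,g),(100,56,g),(110,56,g),(118,56,g),(-25,14,im.sum(2)),(-35,14,im.sum(2))):
    if f=="top6" and z==14: continue
    if z>50:
        ys=np.arange(-42,43,.5)
    else: ys=np.arange(-20,20.5,.5)
    L=[]
    for y in ys:
        q=proj(n,wp(j,[X/1000,y/1000,z/1000]))+o
        L.append(cv2.getRectSubPix(ch,(1,1),(float(q[0]),float(q[1])))[0,0])
    L=np.array(L)
    if z==14: print(f,X,L[::2].astype(int).tolist()); continue
    th=(np.median(L[(ys>-20)&(ys<20)])+min(L[0],L[-1]))/2
    k=np.where(L>th)[0]; print(f,X,z,"edges",ys[k[0]],ys[k[-1]],"centre",(ys[k[0]]+ys[k[-1]])/2)
```

```text
top0 8 54 edges -31.5 36.0 centre 2.25
top0 14 54 edges -20.5 42.5 centre 11.0
top0 22 54 edges -32.0 42.5 centre 5.25
top0 28 54 edges -20.5 33.5 centre 6.5
top0 90 56 edges -32.5 33.5 centre 0.5
top0 100 56 edges -32.5 33.0 centre 0.25
top0 110 56 edges -32.5 33.0 centre 0.25
top0 118 56 edges -21.0 22.0 centre 0.5
top0 -25 [283, 282, 276, 267, 257, 241, 225, 208, 193, 178, 172, 167, 168, 173, 179, 185, 191, 196, 201, 205, 205, 205, 205, 204, 205, 210, 215, 222, 232, 243, 254, 266, 273, 277, 281, 282, 284, 285, 285, 286, 286]
top0 -35 [284, 285, 281, 275, 265, 249, 233, 215, 196, 182, 175, 169, 171, 176, 181, 189, 197, 201, 203, 205, 207, 208, 207, 205, 206, 209, 213, 223, 233, 243, 255, 266, 274, 280, 284, 285, 286, 288, 290, 290, 288]
top6 8 54 edges -32.0 36.0 centre 2.0
top6 14 54 edges -20.5 42.5 centre 11.0
top6 22 54 edges -32.0 42.5 centre 5.25
top6 28 54 edges -31.0 33.5 centre 1.25
top6 90 56 edges -32.5 33.0 centre 0.25
top6 100 56 edges -32.5 33.0 centre 0.25
top6 110 56 edges -32.5 33.0 centre 0.25
top6 118 56 edges -21.0 22.0 centre 0.5
```

Request:
{"fn": "send_rows", "kwargs": {
  "steps": [
    [0,-0.0027,0.01,0,0,0.3],
    [0,0,0.015,0,0,0],
    [0,0,0.011,0,0,0],
    [0,0,0,0,0,0],
    [0,0,0,0,0,0]
  ]
}}

```text
time: 9.05
tool_pos: [0.4847, 0.1063, 0.0248]
tool_rot: [0.0, 0.994, 0.108, 0.0]
contact_force: [0.9, -0.3, -2.1]
gripper_width: 0.221
```

```bash
cat > st.py <<'E'
from plan import *
def jst():
    s=manip.state();p,r=cur();d=p-np.array([.6067,.132,0]);c,n=np.cos(.2211),np.sin(.2211)
    f=s["contact_force"];t=s["ft_torque"]
    print("jig mm",np.round(1e3*np.array([d[0]*c+d[1]*n,-d[0]*n+d[1]*c,p[2]]),2),"yaw",round(ang(r)-12.668,2),"Fjig",np.round([f[0]*c+f[1]*n,-f[0]*n+f[1]*c,f[2]],2),"T",np.round([t[0]*c+t[1]*n,-t[0]*n+t[1]*c,t[2]],3),"w",round(s["gripper_width"],3),"t",s["time"])
jst()
E
python3 st.py
python3 - <<'E'
from plan import *
s=manip.grab_frame("scene");t=manip.grab_frame("top");cv2.imwrite("pics/scene7.png",s)
crop(s,295,165,70,90,6,"pics/a.png");crop(t,190,170,60,90,6,"pics/b.png")
cv2.imwrite("pics/top7.png",t)
cv2.imwrite("pics/g9.png",np.hstack([cv2.imread("pics/a.png"),cv2.imread("pics/b.png")]))
E
```

```text
jig mm [-124.62    1.71   24.83] yaw -0.3 Fjig [ 0.86 -0.47 -2.08] T [0.016 0.109 0.004] w 0.221 t 9.05
```

View pics/g9.png

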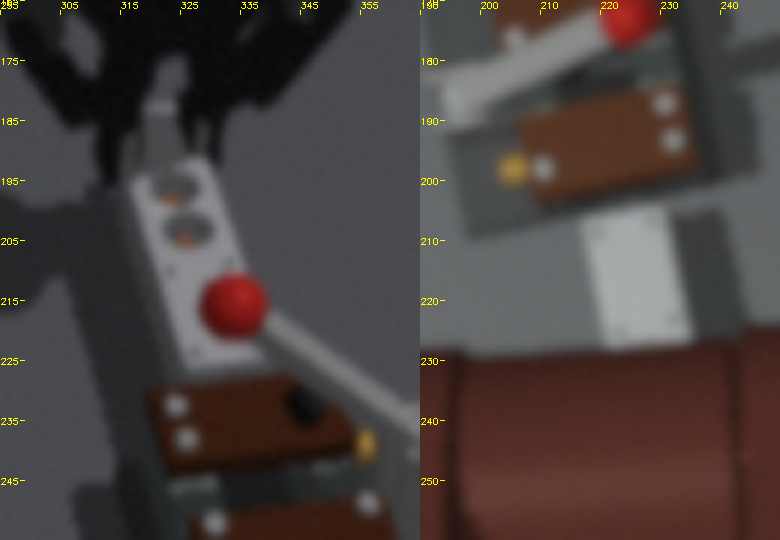

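Run:
```python
from plan import *
j=[.6067,.132,.2211];o=np.array([.56,1.08]);n="top"
im=cv2.imread("pics/top7.png").astype(np.float32)
def prof(X,z,ch,lo,hi):
    ys=np.arange(lo,hi+.1,.25);L=[]
    for y in ys:
        q=proj(n,wp(j,[X/1000,y/1000,z/1000]))+o
        L.append(cv2.getRectSubPix(ch,(1,1),(float(q[0]),float(q[1])))[0,0])
    return ys,np.array(L)
def edges(ys,L,mid):
    m=np.median(L[abs(ys-mid)<8]);out=[]
    for sgn in(-1,1):
        k=(ys-mid)*sgn; i=np.argsort(k); i=i[k[i]>0]
        bg=np.median(L[i][-12:]); th=(m+bg)/2
        idx=np.where((L[i]>th)!=(m>th))[0][0]; out.append(ys[i][idx])
    return out,np.mean(out)
for X in(-20,-26,-32,-38,-44): print("H",X,edges(*prof(X,48,im.sum(2),-25,27),1))
g=im[:,:,2]-im[:,:,0]
for X in(6,10,27,30): print("B",X,edges(*prof(X,54,g,-41,41),0))
for X in(85,95,105): print("C",X,edges(*prof(X,56,g,-41,41),0))
```

```text
H -20 ([np.float64(-15.0), np.float64(18.25)], np.float64(1.625))
H -26 ([np.float64(-15.0), np.float64(18.5)], np.float64(1.75))
H -32 ([np.float64(-14.75), np.float64(18.5)], np.float64(1.875))
H -38 ([np.float64(-14.75), np.float64(18.75)], np.float64(2.0))
H -44 ([np.float64(-14.75), np.float64(18.75)], np.float64(2.0))
B 6 ([np.float64(-32.25), np.float64(34.0)], np.float64(0.875))
B 10 ([np.float64(-22.0), np.float64(20.25)], np.float64(-0.875))
B 27 ([np.float64(-21.0), np.float64(34.0)], np.float64(6.5))
B 30 ([np.float64(-21.25), np.float64(34.0)], np.float64(6.375))
C 85 ([np.float64(-33.0), np.float64(33.75)], np.float64(0.375))
C 95 ([np.float64(-33.0), np.float64(33.5)], np.float64(0.25))
C 105 ([np.float64(-32.75), np.float64(33.5)], np.float64(0.375))
```

Request:
{"fn": "send_rows", "kwargs": {
  "steps": [
    [0,0.0004,0.0025,0,0,0],
    [0,0,0.0025,0,0,0],
    [0,0,0,0,0,0],
    [0,0,0,0,0,0]
  ]
}}

```text
time: 9.65
tool_pos: [0.4846, 0.1059, 0.0198]
tool_rot: [0.0, 0.994, 0.108, -0.0]
contact_force: [0.5, -0.2, -2.1]
gripper_width: 0.222
```

```bash
python3 st.py
```

```text
jig mm [-124.84    1.34   19.77] yaw -0.3 Fjig [ 0.45 -0.34 -2.06] T [-0.033  0.145  0.022] w 0.222 t 9.65
```

Request:
{"fn": "send_rows", "kwargs": {
  "steps": [
    [0.003,0,0.0006,0,0,0],
    [0.004,0,0,0,0,0],
    [0.004,0,0,0,0,0],
    [0.003,0,0,0,0,0],
    [0,0,0,0,0,0]
  ]
}}

```text
time: 10.28
tool_pos: [0.4986, 0.109, 0.0193]
tool_rot: [-0.0, 0.994, 0.108, 0.0]
contact_force: [-0.3, 0.0, -2.2]
gripper_width: 0.221
```

```bash
python3 st.py
```

```text
jig mm [-110.49    1.24   19.27] yaw -0.3 Fjig [-0.25  0.08 -2.18] T [ 0.008  0.123 -0.032] w 0.221 t 10.275
```

Nose at about the mouth, no contact. Continue in small steps.

Request:
{"fn": "send_rows", "kwargs": {
  "steps": [
    [0.003,0,0,0,0,0],
    [0.003,0,0,0,0,0],
    [0.003,0,0,0,0,0],
    [0,0,0,0,0,0]
  ]
}}

```text
time: 10.78
tool_pos: [0.5074, 0.1109, 0.0193]
tool_rot: [0.0, 0.994, 0.108, 0.0]
contact_force: [-0.5, 0.4, -2.1]
gripper_width: 0.217
```

```bash
python3 st.py
```

```text
jig mm [-101.49    1.19   19.3 ] yaw -0.3 Fjig [-0.43  0.52 -2.13] T [0.02  0.141 0.031] w 0.217 t 10.775
```

Request:
{"fn": "send_rows", "kwargs": {
  "steps": [
    [0.003,0,0,0,0,0],
    [0.003,0,0,0,0,0],
    [0,0,0,0,0,0]
  ]
}}

```text
time: 11.15
tool_pos: [0.5134, 0.1119, 0.0192]
tool_rot: [0.0, 0.994, 0.107, 0.0]
contact_force: [0.5, -2.8, -2.4]
gripper_width: 0.222
```

```bash
python3 st.py
```

```text
jig mm [-95.41   0.81  19.21] yaw -0.33 Fjig [-0.14 -2.87 -2.44] T [-0.464  0.166 -0.281] w 0.222 t 11.15
```

Request:
{"fn": "send_rows", "kwargs": {
  "steps": [
    [0.003,0,0,0,0,0],
    [0.003,0,0,0,0,0],
    [0,0,0,0,0,0]
  ]
}}

```text
time: 11.52
tool_pos: [0.5196, 0.1134, 0.0194]
tool_rot: [0.0, 0.994, 0.108, 0.001]
contact_force: [1.4, -2.6, -4.7]
gripper_width: 0.225
```

```bash
python3 st.py
```

```text
jig mm [-89.03   0.94  19.37] yaw -0.32 Fjig [ 0.83 -2.9  -4.73] T [-0.527  0.073 -0.444] w 0.225 t 11.525
```

Request:
{"fn": "send_rows", "kwargs": {
  "steps": [
    [0.003,0,0,0,0,0],
    [0.003,0,0,0,0,0],
    [0.003,0,0,0,0,0],
    [0,0,0,0,0,0]
  ]
}}

```text
time: 12.02
tool_pos: [0.5285, 0.1155, 0.0194]
tool_rot: [-0.0, 0.994, 0.108, 0.001]
contact_force: [1.1, -3.8, -4.1]
gripper_width: 0.221
```

```bash
python3 st.py
```

```text
jig mm [-79.96   1.02  19.39] yaw -0.31 Fjig [ 0.21 -3.93 -4.06] T [-0.595  0.096 -0.406] w 0.221 t 12.025
```

Request:
{"fn": "send_rows", "kwargs": {
  "steps": [
    [0.003,0,0.0004,0,0,0],
    [0.003,0,0,0,0,0],
    [0.003,0,0,0,0,0]
  ]
}}

```text
time: 12.4
tool_pos: [0.5365, 0.1173, 0.0189]
tool_rot: [0.0, 0.994, 0.108, -0.0]
contact_force: [-2.2, -4.2, -1.2]
gripper_width: 0.216
```

```bash
python3 st.py
```

```text
jig mm [-71.69   1.03  18.85] yaw -0.3 Fjig [-3.08 -3.66 -1.22] T [-0.644  0.453 -0.324] w 0.216 t 12.4
```

Request:
{"fn": "send_rows", "kwargs": {
  "steps": [
    [0.003,0,0,0,0,0],
    [0.003,0,0,0,0,0]
  ]
}}

```text
time: 12.65
tool_pos: [0.5424, 0.1186, 0.0188]
tool_rot: [0.0, 0.994, 0.108, -0.0]
contact_force: [-1.9, -5.1, -2.6]
gripper_width: 0.22
```

```bash
python3 st.py
```

```text
jig mm [-65.63   1.02  18.82] yaw -0.3 Fjig [-2.99 -4.55 -2.59] T [-0.72   0.509 -0.273] w 0.22 t 12.65
```

Request:
{"fn": "send_rows", "kwargs": {
  "steps": [
    [0.003,0,0,0,0,0],
    [0.002,0,0,0,0,0],
    [0.001,0,0,0,0,0]
  ]
}}

```text
time: 13.02
tool_pos: [0.5483, 0.1199, 0.0188]
tool_rot: [0.0, 0.994, 0.108, 0.0]
contact_force: [-1.8, -4.6, -1.5]
gripper_width: 0.218
```

```bash
python3 st.py
```

```text
jig mm [-59.66   0.97  18.78] yaw -0.3 Fjig [-2.75 -4.08 -1.47] T [-0.731  0.423 -0.32 ] w 0.218 t 13.025
```

Request:
{"fn": "send_rows", "kwargs": {
  "steps": [
    [0.001,0,0,0,0,0],
    [0.001,0,0,0,0,0]
  ]
}}

```text
time: 13.28
tool_pos: [0.5501, 0.1203, 0.0188]
tool_rot: [0.0, 0.994, 0.108, -0.0]
contact_force: [-1.0, -4.4, -1.1]
gripper_width: 0.22
```

```bash
python3 st.py
```

```text
jig mm [-57.8    0.97  18.81] yaw -0.3 Fjig [-1.92 -4.09 -1.05] T [-0.682  0.55  -0.31 ] w 0.22 t 13.275
```

Request:
{"fn": "send_rows", "kwargs": {
  "steps": [
    [0.001,0,0,0,0,0],
    [0.001,0,0,0,0,0]
  ]
}}

```text
time: 13.52
tool_pos: [0.552, 0.1207, 0.0188]
tool_rot: [0.0, 0.994, 0.108, -0.0]
contact_force: [-1.7, -4.8, -1.7]
gripper_width: 0.226
```

```bash
python3 st.py
```

```text
jig mm [-55.82   0.97  18.81] yaw -0.3 Fjig [-2.67 -4.3  -1.66] T [-0.751  0.463 -0.186] w 0.226 t 13.525
```

Request:
{"fn": "send_rows", "kwargs": {
  "steps": [
    [0.001,0,0,0,0,0],
    [0.001,0,0,0,0,0]
  ]
}}

```text
time: 13.78
tool_pos: [0.554, 0.1211, 0.0188]
tool_rot: [0.0, 0.994, 0.108, -0.0]
contact_force: [-0.9, -5.3, -1.3]
gripper_width: 0.222
```

Request:
{"fn": "send_rows", "kwargs": {
  "steps": [
    [0.001,0,0,0,0,0],
    [0.001,0,0,0,0,0]
  ]
}}

```text
time: 14.02
tool_pos: [0.5559, 0.1215, 0.0188]
tool_rot: [0.0, 0.994, 0.108, -0.0]
contact_force: [-1.0, -4.9, -1.7]
gripper_width: 0.223
```

Request:
{"fn": "send_rows", "kwargs": {
  "steps": [
    [0.001,0,0,0,0,0]
  ]
}}

```text
time: 14.15
tool_pos: [0.5569, 0.1217, 0.0188]
tool_rot: [0.0, 0.994, 0.108, -0.0]
contact_force: [-1.2, -4.3, -0.7]
gripper_width: 0.219
```

Request:
{"fn": "send_rows", "kwargs": {
  "steps": [
    [0.001,0,0,0,0,0],
    [0.001,0,0,0,0,0]
  ]
}}

```text
time: 14.4
tool_pos: [0.5589, 0.1222, 0.0188]
tool_rot: [0.0, 0.994, 0.108, -0.0]
contact_force: [-2.3, -5.3, -2.3]
gripper_width: 0.22
```

Request:
{"fn": "send_rows", "kwargs": {
  "steps": [
    [0.001,0,0,0,0,0],
    [0.001,0,0,0,0,0]
  ]
}}

```text
time: 14.65
tool_pos: [0.5608, 0.1226, 0.0188]
tool_rot: [0.0, 0.994, 0.108, -0.0]
contact_force: [-1.7, -4.9, -1.5]
gripper_width: 0.219
```

Request:
{"fn": "send_rows", "kwargs": {
  "steps": [
    [0.001,0,0,0,0,0],
    [0.001,0,0,0,0,0]
  ]
}}

```text
time: 14.9
tool_pos: [0.5628, 0.123, 0.0188]
tool_rot: [0.0, 0.994, 0.108, -0.0]
contact_force: [-1.4, -4.5, -1.9]
gripper_width: 0.221
```

Request:
{"fn": "send_rows", "kwargs": {
  "steps": [
    [0.001,0,0,0,0,0],
    [0.001,0,0,0,0,0]
  ]
}}

```text
time: 15.15
tool_pos: [0.5647, 0.1234, 0.0188]
tool_rot: [0.0, 0.994, 0.108, -0.0]
contact_force: [-2.1, -5.8, -0.8]
gripper_width: 0.221
```

Request:
{"fn": "send_rows", "kwargs": {
  "steps": [
    [0.001,0,0,0,0,0],
    [0.001,0,0,0,0,0]
  ]
}}

```text
time: 15.4
tool_pos: [0.5666, 0.1238, 0.0188]
tool_rot: [0.0, 0.994, 0.108, -0.0]
contact_force: [-1.5, -4.9, -0.9]
gripper_width: 0.22
```

Request:
{"fn": "send_rows", "kwargs": {
  "steps": [
    [0.001,0,0,0,0,0],
    [0.001,0,0,0,0,0]
  ]
}}

```text
time: 15.65
tool_pos: [0.5686, 0.1242, 0.0188]
tool_rot: [0.0, 0.994, 0.108, -0.0]
contact_force: [-1.9, -6.1, -1.0]
gripper_width: 0.22
```

Request:
{"fn": "send_rows", "kwargs": {
  "steps": [
    [0.001,0,0,0,0,0],
    [0.001,0,0,0,0,0]
  ]
}}

```text
time: 15.9
tool_pos: [0.5706, 0.1246, 0.0188]
tool_rot: [0.0, 0.994, 0.108, -0.0]
contact_force: [-2.4, -5.2, -1.5]
gripper_width: 0.221
```

Request:
{"fn": "send_rows", "kwargs": {
  "steps": [
    [0.001,0,0,0,0,0],
    [0.001,0,0,0,0,0]
  ]
}}

```text
time: 16.15
tool_pos: [0.5725, 0.1251, 0.0188]
tool_rot: [0.0, 0.994, 0.108, -0.0]
contact_force: [-2.5, -5.9, -0.8]
gripper_width: 0.22
```

```bash
python3 st.py;python3 - <<'E'
from plan import *
s=manip.grab_frame("scene");crop(s,295,165,80,90,6,"pics/g10.png")
E
```

```text
jig mm [-34.89   0.74  18.77] yaw -0.28 Fjig [-3.74 -5.21 -0.8 ] T [-0.745  0.481 -0.239] w 0.22 t 16.15
```

View pics/g10.png

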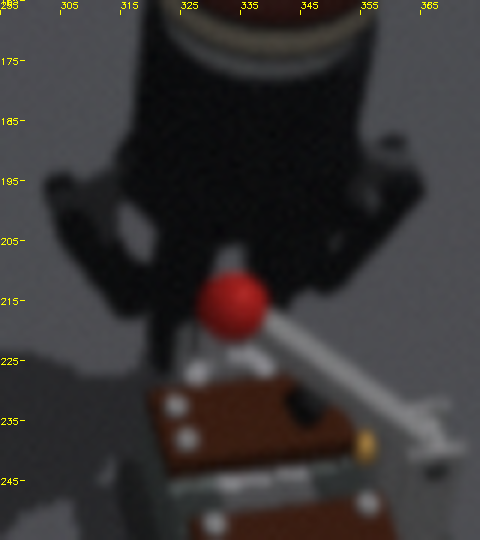

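Request:
{"fn": "send_rows", "kwargs": {
  "steps": [
    [0.001,0,0,0,0,0],
    [0.001,0,0,0,0,0]
  ]
}}

```text
time: 16.45
tool_pos: [0.5744, 0.1255, 0.0188]
tool_rot: [0.0, 0.994, 0.108, -0.0]
contact_force: [-2.9, -4.9, -2.1]
gripper_width: 0.22
```

Request:
{"fn": "send_rows", "kwargs": {
  "steps": [
    [0.001,0,0,0,0,0],
    [0.001,0,0,0,0,0]
  ]
}}

```text
time: 16.7
tool_pos: [0.575, 0.1255, 0.0187]
tool_rot: [0.0, 0.994, 0.108, -0.002]
contact_force: [-10.0, -7.2, 4.6]
gripper_width: 0.223
```

Request:
{"fn": "send_rows", "kwargs": {
  "steps": [
    [0,0,0,0,0,0],
    [0,0,0,0,0,0]
  ]
}}

```text
time: 16.95
tool_pos: [0.575, 0.1256, 0.0187]
tool_rot: [0.0, 0.994, 0.108, -0.002]
contact_force: [-6.8, -6.5, 2.6]
gripper_width: 0.221
```

```bash
python3 st.py
```

```text
jig mm [-32.34   0.67  18.68] yaw -0.27 Fjig [-8.02 -4.9   2.61] T [-0.845  1.245 -0.201] w 0.221 t 16.95
```

Request:
{"fn": "send_rows", "kwargs": {
  "steps": [
    [0.0005,0,0,0,0,0],
    [0,0,0,0,0,0]
  ]
}}

```text
time: 17.2
tool_pos: [0.575, 0.1256, 0.0187]
tool_rot: [0.001, 0.994, 0.108, -0.003]
contact_force: [-9.6, -7.3, 4.9]
gripper_width: 0.221
```

```bash
python3 st.py
```

```text
jig mm [-32.37   0.7   18.67] yaw -0.27 Fjig [-10.99  -5.01   4.87] T [-0.758  1.474 -0.216] w 0.221 t 17.2
```

Request:
{"fn": "send_rows", "kwargs": {
  "steps": [
    [0.0006,0,0,0,0,0],
    [0,0,0,0,0,0]
  ]
}}

```text
time: 17.45
tool_pos: [0.575, 0.1255, 0.0187]
tool_rot: [0.001, 0.994, 0.108, -0.004]
contact_force: [-11.9, -7.5, 6.9]
gripper_width: 0.222
```

```bash
python3 st.py
```

```text
jig mm [-32.37   0.66  18.69] yaw -0.27 Fjig [-13.26  -4.75   6.88] T [-0.842  1.785 -0.22 ] w 0.222 t 17.45
```

Request:
{"fn": "send_rows", "kwargs": {
  "steps": [
    [-0.0007,0,0,0,0,0],
    [-0.0007,0,0,0,0,0],
    [0,0,0,0,0,0]
  ]
}}

```text
time: 17.82
tool_pos: [0.575, 0.1255, 0.0187]
tool_rot: [0.0, 0.994, 0.108, -0.002]
contact_force: [-5.4, -6.3, 2.6]
gripper_width: 0.22
```

```bash
python3 st.py
```

```text
jig mm [-32.35   0.65  18.67] yaw -0.27 Fjig [-6.68 -4.92  2.56] T [-0.836  1.037 -0.183] w 0.22 t 17.825
```

Relieved but still seated. Open the gripper.

Request:
{"fn": "send_rows", "kwargs": {
  "steps": [
    [0,0,0,0,0,0],
    [0,0,0,0,0,0],
    [0,0,0,0,0,0],
    [0,0,0,0,0,0]
  ],
  "grip": 0.6
}}

```text
time: 18.32
tool_pos: [0.5766, 0.1264, 0.0191]
tool_rot: [-0.0, 0.994, 0.108, 0.0]
contact_force: [0.2, 0.2, -0.0]
gripper_width: 0.602
```

```bash
python3 st.py
```

```text
jig mm [-30.64   1.1   19.14] yaw -0.28 Fjig [ 0.22  0.15 -0.04] T [ 0.048  0.047 -0.012] w 0.602 t 18.325
```

Request:
{"fn": "send_rows", "kwargs": {
  "steps": [
    [0,0,-0.02,0,0,0],
    [0,0,-0.04,0,0,0],
    [0,0,-0.05,0,0,0],
    [-0.03,0,-0.05,0,0,0],
    [-0.04,0,-0.04,0,0,0],
    [-0.04,0,-0.02,0,0,0],
    [0,0,0,0,0,0]
  ],
  "grip": 0
}}

```text
time: 19.2
tool_pos: [0.4687, 0.1024, 0.2433]
tool_rot: [0.0, 0.994, 0.108, 0.004]
contact_force: [1.1, -0.4, 0.7]
gripper_width: -0.001
```

```bash
python3 st.py;python3 - <<'E'
from plan import *
s=manip.grab_frame("scene");t=manip.grab_frame("top");cv2.imwrite("pics/scene8.png",s);cv2.imwrite("pics/top8.png",t)
crop(s,295,165,80,120,5,"pics/a.png");crop(t,180,140,75,120,5,"pics/b.png")
cv2.imwrite("pics/g11.png",np.hstack([cv2.imread("pics/a.png"),cv2.imread("pics/b.png")]))
E
```

```text
jig mm [-141.17    1.39  243.31] yaw -0.3 Fjig [ 1.01 -0.65  0.73] T [-0.015  0.007  0.053] w -0.001 t 19.2
```

View pics/g11.png

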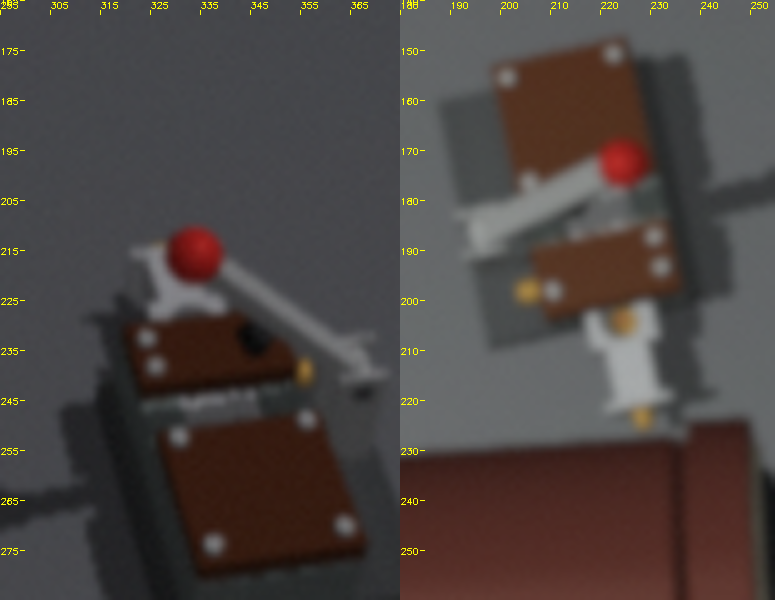

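Run:
```python
from fit import *
import numpy as np
im={n:cv2.imread(f"pics/{n}8.png").astype(int) for n in("scene","top")}
obs={}
for n,a in im.items():
    m=((a[:,:,2]>110)&(a[:,:,1]<70)).astype(np.uint8)
    k,l,st,c=cv2.connectedComponentsWithStats(m); 
    for i in range(1,k):
        if st[i,4]>30 and (n=="top" and c[i][1]<200 or n=="scene" and c[i][1]>190): obs[n]=c[i];print(n,c[i],st[i])
off={"top":np.array([.56,1.08]),"scene":np.array([.32,.41])}
j=[.6067,.132,.215]
def f(X): return np.concatenate([proj(n,X)+off[n]-obs[n] for n in obs])
q=least_squares(f,[.65,.12,.15]);print("free",q.x,q.fun)
d=q.x-np.array([j[0],j[1],0]);c,s=np.cos(j[2]),np.sin(j[2]);print("in jig",d[0]*c+d[1]*s,-d[0]*s+d[1]*c,d[2])
def K(th): return np.array(wp(j,[.046,.052-.112*np.cos(th)+.0009,.06+.112*np.sin(th)]))
q=least_squares(lambda p:f(K(p[0])),[.95]);print("th",q.x,K(q.x[0]),q.fun)
```

```text
scene [334.82222222 213.97777778] [331 211   8   7  45]
top [223.78333333 172.1       ] [220 168   8  10  60]
free [0.65562073 0.1208416  0.1482459 ] [-0.19252741  0.00148957 -0.22265556 -0.00943204]
in jig 0.04541378545202033 -0.021338608346213987 0.14824589540503316
th [0.86019332] [0.65594127 0.12212147 0.14489249] [ 0.31510473  1.36060905 -0.65931867  0.16249927]
```

Run:
```python
from plan import *
p,r=cur();j=[.6067,.132,.215]
W=lambda y,z:np.array(wp(j,[.0455,y/1000+.0009,z/1000]))
plan(p,r,[W(-22,215),W(-22,172)],12.37,[5,3])
```

```text
[[0.0373,0.0044,0.0051,0.0,-0.02,-0.0],[0.0372,0.0043,0.0051,0.0,-0.02,-0.0],[0.0373,0.0044,0.0052,0.01,-0.02,-0.0],[0.0372,0.0044,0.005,-0.0,-0.02,-0.0],[0.0373,0.0043,0.0051,0.0,-0.02,-0.0],[-0.0,0.0,0.0143,0.0,-0.02,-0.0],[-0.0,0.0,0.0144,0.01,-0.02,-0.0],[-0.0001,0.0,0.0143,-0.0,-0.02,-0.0]]
end [0.6556 0.1211 0.172 ] 12.36718523757813
```

Request:
{"fn": "send_rows", "kwargs": {
  "steps": [
    [0.0373,0.0044,0.0051,0,0,0],
    [0.0373,0.0044,0.0051,0,0,0],
    [0.0373,0.0044,0.0051,0,0,0],
    [0.0373,0.0044,0.0051,0,0,0],
    [0.0373,0.0044,0.005,0,0,0],
    [0,0,0.0143,0,0,0],
    [0,0,0.0143,0,0,0],
    [0,0,0.0,0,0,0]
  ]
}}

```text
time: 20.3
tool_pos: [0.6535, 0.1209, 0.1818]
tool_rot: [-0.0, 0.994, 0.108, -0.003]
contact_force: [0.3, 0.1, 0.2]
gripper_width: 0.001
```

```bash
python3 st.py;python3 - <<'E'
from plan import *
s=manip.grab_frame("scene");t=manip.grab_frame("top");cv2.imwrite("pics/scene9.png",s);cv2.imwrite("pics/top9.png",t)
crop(s,280,150,100,110,6,"pics/g12.png")
E
```

```text
jig mm [ 43.24 -21.15 181.82] yaw -0.29 Fjig [0.34 0.05 0.2 ] T [0.002 0.006 0.022] w 0.001 t 20.3
```

View pics/g12.png

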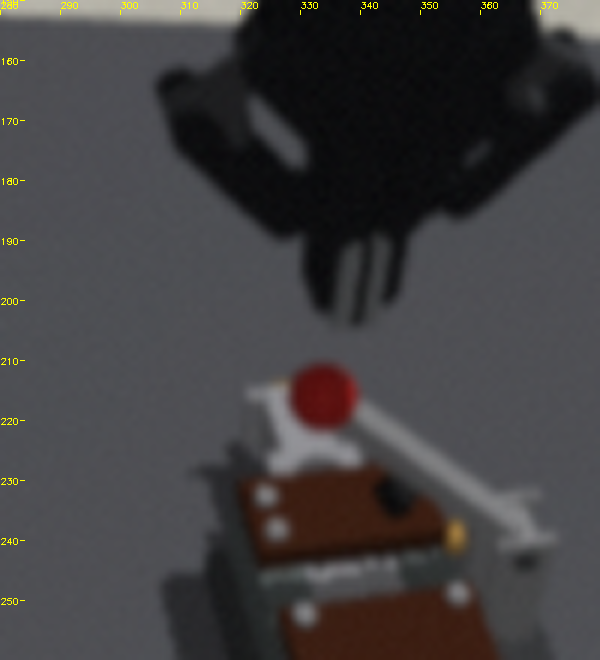

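Run:
```python
from plan import *
p,r=cur();print(p,"tcp",proj("scene",p)+[.32,.41]);
print("ball",proj("scene",[.6556,.1208,.148])+[.32,.41],"top ball",proj("top",[.6556,.1208,.148])+[.56,1.08])
t=cv2.imread("pics/top8.png");crop(t,205,155,40,35,14,"pics/g13.png")
```

```text
[0.65486837 0.1209317  0.18468164] tcp [336.74085037 200.14528311]
ball [334.59327913 214.05868004] top ball [223.59132253 172.12298909]
```

View pics/g13.png

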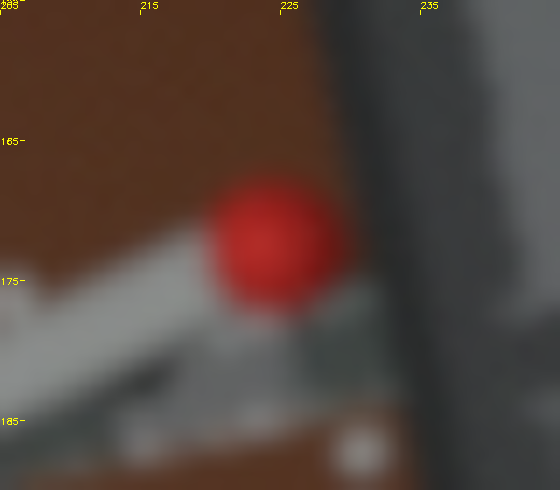

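```bash
python3 - <<'E'
from fit import *
obs={"top":np.array([224.2,172.0]),"scene":np.array([333.4,215.6])};off={"top":np.array([.56,1.08]),"scene":np.array([.32,.41])}
j=[.6067,.132,.215]
f=lambda X:np.concatenate([proj(n,X)+off[n]-obs[n] for n in obs])
q=least_squares(f,[.65,.12,.15]);print(q.x,q.fun)
d=q.x-np.array([j[0],j[1],0]);c,s=np.cos(.2211),np.sin(.2211);print("jig",d[0]*c+d[1]*s,-d[0]*s+d[1]*c,d[2])
K=lambda th:np.array(wp(j,[.046,.052-.112*np.cos(th)+.0009,.06+.112*np.sin(th)]))
q=least_squares(lambda p:f(K(p[0])),[.95]);print("th",q.x,K(q.x[0]),q.fun)
E
python3 st.py
```

```text
[0.65652959 0.11928058 0.14464888] [ 0.25006206  0.01033179  0.21585093 -0.00145577]
jig 0.04582717399656239 -0.023337565012126686 0.1446488777619522
th [0.83304864] [0.6564271  0.11989672 0.14287836] [0.04533954 0.22396386 0.44695145 0.60385063]
jig mm [ 44.57 -21.36 184.68] yaw -0.3 Fjig [-0.12 -0.09 -0.51] T [ 0.017 -0.042 -0.006] w -0.002 t 20.4
```

Request:
{"fn": "send_rows", "kwargs": {
  "steps": [
    [0.001,0.002,0.012,0,0,0],
    [0,0.001,0.01,0,0,0],
    [0,0,0.005,0,0,0],
    [0,0,0.003,0,0,0]
  ]
}}

```text
time: 20.9
tool_pos: [0.657, 0.1181, 0.1541]
tool_rot: [-0.0, 0.994, 0.108, -0.0]
contact_force: [0.3, -0.7, 0.7]
gripper_width: -0.001
```

```bash
python3 st.py
```

```text
jig mm [ 46.04 -24.56 154.12] yaw -0.31 Fjig [ 0.19 -0.72  0.75] T [ 0.039  0.02  -0.025] w -0.001 t 20.9
```

Request:
{"fn": "send_rows", "kwargs": {
  "steps": [
    [0,0.0072,0.0071,0,0,0],
    [0,0.0072,0.0086,0,0,0]
  ]
}}

```text
time: 21.15
tool_pos: [0.661, 0.1034, 0.1397]
tool_rot: [0.0, 0.994, 0.108, 0.001]
contact_force: [-0.0, -1.2, 3.1]
gripper_width: 0.005
```

```bash
python3 st.py
```

```text
jig mm [ 46.69 -39.82 139.67] yaw -0.29 Fjig [-0.26 -1.15  3.08] T [-0.148  0.122  0.019] w 0.005 t 21.15
```

Request:
{"fn": "send_rows", "kwargs": {
  "steps": [
    [0,0.0063,0.0092,0,0,0],
    [0,0.0054,0.0098,0,0,0],
    [0,0.0044,0.0103,0,0,0]
  ]
}}

```text
time: 21.52
tool_pos: [0.6642, 0.0878, 0.1093]
tool_rot: [0.0, 0.994, 0.107, 0.001]
contact_force: [-0.2, -1.4, 2.7]
gripper_width: 0.003
```

```bash
python3 st.py;python3 - <<'E'
from plan import *
s=manip.grab_frame("scene");crop(s,280,150,100,110,6,"pics/g14.png")
E
```

```text
jig mm [ 46.44 -55.76 109.33] yaw -0.33 Fjig [-0.49 -1.37  2.7 ] T [-0.344 -0.05  -0.041] w 0.003 t 21.525
```

View pics/g14.png

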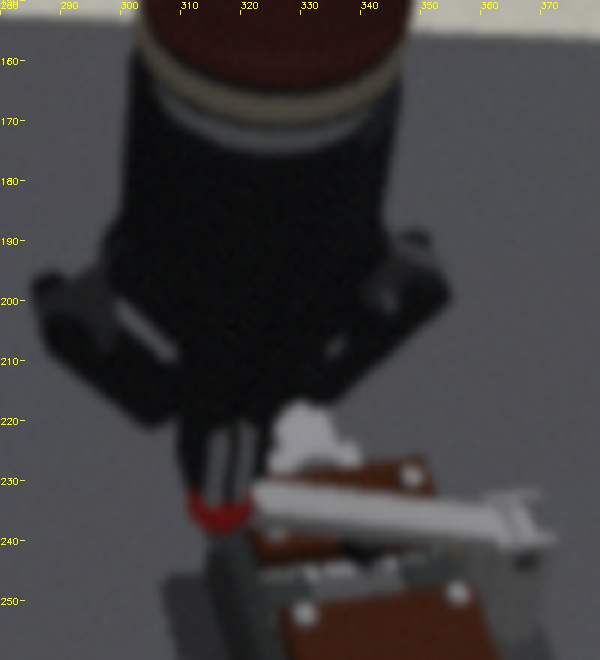

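Request:
{"fn": "send_rows", "kwargs": {
  "steps": [
    [0,0.0033,0.0107,0,0,0],
    [0,0.0015,0.009,0,0,0],
    [0,0.0008,0.006,0,0,0]
  ]
}}

```text
time: 21.95
tool_pos: [0.6645, 0.0831, 0.083]
tool_rot: [-0.0, 0.994, 0.108, -0.001]
contact_force: [0.5, -1.8, 2.1]
gripper_width: -0.002
```

Request:
{"fn": "send_rows", "kwargs": {
  "steps": [
    [0,0,0.003,0,0,0],
    [0,0,0.001,0,0,0]
  ]
}}

```text
time: 22.2
tool_pos: [0.6647, 0.0831, 0.0798]
tool_rot: [-0.0, 0.994, 0.108, -0.0]
contact_force: [-0.1, -1.9, 1.4]
gripper_width: 0.006
```

```bash
python3 st.py
```

```text
jig mm [ 45.83 -60.41  79.79] yaw -0.29 Fjig [-0.49 -1.82  1.44] T [-0.115  0.16   0.021] w 0.006 t 22.2
```

Request:
{"fn": "send_rows", "kwargs": {
  "steps": [
    [0,0,0.002,0,0,0],
    [0,0,0.002,0,0,0],
    [0,0,0.001,0,0,0]
  ]
}}

```text
time: 22.58
tool_pos: [0.6651, 0.0829, 0.0751]
tool_rot: [0.0, 0.994, 0.108, 0.0]
contact_force: [0.2, -0.9, 2.1]
gripper_width: 0.0
```

Request:
{"fn": "send_rows", "kwargs": {
  "steps": [
    [0,0,0.001,0,0,0],
    [0,0,0.001,0,0,0]
  ]
}}

```text
time: 22.82
tool_pos: [0.6651, 0.0829, 0.0732]
tool_rot: [0.0, 0.994, 0.108, 0.0]
contact_force: [-0.0, -1.2, 1.5]
gripper_width: 0.001
```

Request:
{"fn": "send_rows", "kwargs": {
  "steps": [
    [0,0,0.001,0,0,0],
    [0,0,0.001,0,0,0]
  ]
}}

```text
time: 23.08
tool_pos: [0.6651, 0.0829, 0.0711]
tool_rot: [0.0, 0.994, 0.108, 0.0]
contact_force: [0.1, -1.6, 2.0]
gripper_width: 0.0
```

Request:
{"fn": "send_rows", "kwargs": {
  "steps": [
    [0,0,0.001,0,0,0]
  ]
}}

```text
time: 23.2
tool_pos: [0.6652, 0.0829, 0.0706]
tool_rot: [0.0, 0.994, 0.108, 0.0]
contact_force: [-1.5, -2.0, 6.7]
gripper_width: -0.003
```

Request:
{"fn": "send_rows", "kwargs": {
  "steps": [
    [0,0,0.001,0,0,0],
    [0,0,0,0,0,0]
  ]
}}

```text
time: 23.45
tool_pos: [0.6653, 0.0829, 0.0705]
tool_rot: [0.0, 0.994, 0.108, 0.0]
contact_force: [-3.1, -1.8, 7.3]
gripper_width: 0.001
```

```bash
python3 st.py
```

```text
jig mm [ 46.37 -60.79  70.51] yaw -0.3 Fjig [-3.46 -1.03  7.31] T [-0.15   0.512  0.046] w 0.001 t 23.45
```

Request:
{"fn": "send_rows", "kwargs": {
  "steps": [
    [0,0,0.001,0,0,0],
    [0,0,0.001,0,0,0],
    [0,0,0,0,0,0]
  ]
}}

```text
time: 23.82
tool_pos: [0.6654, 0.0829, 0.0701]
tool_rot: [0.0, 0.994, 0.108, 0.0]
contact_force: [-5.7, -1.2, 14.6]
gripper_width: 0.0
```

```bash
python3 st.py
```

```text
jig mm [ 46.46 -60.81  70.14] yaw -0.29 Fjig [-5.79  0.02 14.59] T [-0.072  1.167  0.027] w 0.0 t 23.825
```

Request:
{"fn": "send_rows", "kwargs": {
  "steps": [
    [0,0,-0.002,0,0,0],
    [0,0,-0.004,0,0,0],
    [0,0,-0.02,0,0,0],
    [0,0,-0.05,0,0,0],
    [-0.02,0,-0.05,0,0,0],
    [-0.05,0,-0.04,0,0,0],
    [-0.06,0,-0.01,0,0,0],
    [-0.06,0,0,0,0,0]
  ]
}}

```text
time: 24.82
tool_pos: [0.4798, 0.0424, 0.245]
tool_rot: [0.0, 0.994, 0.108, 0.002]
contact_force: [-0.5, 0.3, 0.9]
gripper_width: 0.002
```

Request:
{"fn": "send_rows", "kwargs": {
  "steps": [
    [-0.05,0,0,0,0,0],
    [0,0,0,0,0,0],
    [0,0,0,0,0,0]
  ]
}}

```text
time: 25.2
tool_pos: [0.4322, 0.0319, 0.2432]
tool_rot: [0.0, 0.994, 0.108, 0.001]
contact_force: [-0.9, -0.1, -0.1]
gripper_width: 0.0
```

```bash
python3 st.py;python3 - <<'E'
from plan import *
s=manip.grab_frame("scene");t=manip.grab_frame("top");cv2.imwrite("pics/sceneA.png",s);cv2.imwrite("pics/topA.png",t)
crop(s,295,185,80,100,5,"pics/a.png");crop(t,180,140,75,100,5,"pics/b.png")
cv2.imwrite("pics/g15.png",np.hstack([cv2.imread("pics/a.png"),cv2.imread("pics/b.png")]))
for th in(0,.03,.1):
    K=np.array(wp([.6067,.132,.215],[.046,.0529-.112*np.cos(th),.06+.112*np.sin(th)]));print(th,proj("scene",K)+[.32,.41],proj("top",K)+[.56,1.08])
E
```

```text
jig mm [-192.23  -59.43  243.22] yaw -0.3 Fjig [-0.91  0.07 -0.1 ] T [ 0.019 -0.011 -0.002] w 0.0 t 25.2
0 [311.75373808 246.21710776] [242.86048057 175.97002378]
0.03 [311.89259914 245.16295594] [242.76131574 175.69883363]
0.1 [312.41238565 242.66165538] [242.36420876 175.09654309]
```

View pics/g15.png

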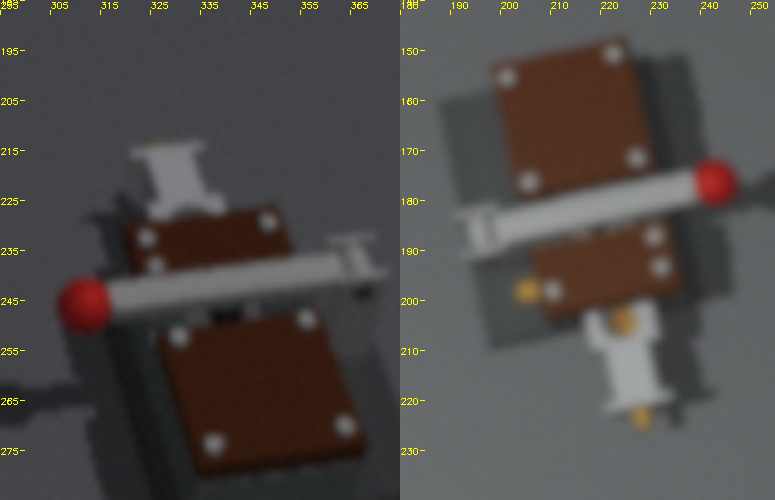

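View pics/topA.png

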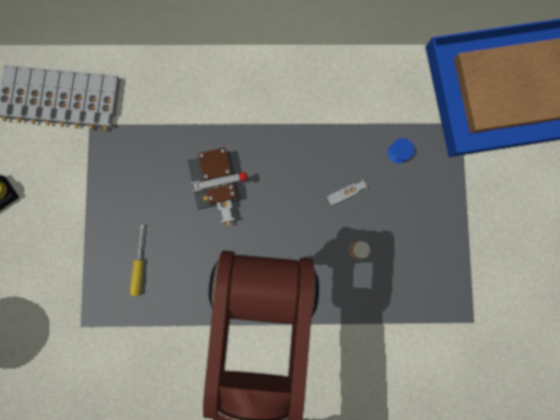

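The lever is level: its ball is at scene (312,246) and top (243,176), against the predicted (311.8,246.2) and (242.9,176.0). The housing's flange hasn't moved since before clamping, and the bystanders are in place.

```bash
python3 -c "
from plant import manip
print(manip.job_done(), manip.state()['time'])"
```

```text
the job is handed in; nothing more can be done
the job is handed in; nothing more can be done
```

The housing is in the jig against its stop, the clamp is down on it, and I handed the job in at about 25 s of the 72 s allowed.

- **Housing choice:** I took the larger of the two look-alikes. It measured about 99 x 33 mm against the 100 x 32 mm given; the other came to about 76 x 22 mm.
- **Insertion:** I gripped the housing by its neck and slid it in plain end first, with about 3 N of drag. That is below the 4 to 9 N you quoted.
- **Stop:** At a nose position of about jig x = 81 mm the tool stopped moving while the force rose from about 8 N to 13 N. I eased the push to about 7 N before letting go.
- **Clamp:** I pressed the knob down along its arc with the shut fingers. Resistance began at the level position, and I pressed on to 14.6 N before backing off.
- **Last checks:** After I backed away, both pictures show the lever level, with the knob within a pixel of its predicted place. The connector is outside and the flange had not moved since before clamping. In the top view the bystanders I could see were in place; the arm's shadow covered part of it.
- **What disagreed:** The two cameras disagreed on the jig's position by about 1 to 2 pixels, so the stop position is good to only a few millimetres. I felt the stop rather than measuring it.

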